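# Close and lock the food slicer

## Robot

A 6-joint arm with a two-finger parallel gripper is mounted at the origin on a cart in front of the work surface, level with it; the furniture and walls round the work are solid. World frame = base frame: x ahead of the robot, y to its left, z up, the work surface at z = 0. Lengths are in m, angles in rad, forces in N, time in s.
With the tool pointing down it reaches from about 0.35 to 0.775 m from the base axis. Payload 5.5 kg.
Tool frame: the origin (TCP) lies at the very end of the fingers, on their centre line; the grasp point (between the pads) lies 19 mm behind it; z points along the fingers, y is the direction in which the jaws open and shut (so a half turn about z gives the same grasp; the last joint's range is limited). The gripper opens to 85 mm and grips with 20 to 120 N. Pads are 22 mm wide; open, the fingers measure 114 mm over their backs; the gripper's body (76 mm by 85 mm) begins 54 mm behind the grasp point. The pads swing forward as they close: fully open they stand 13 mm farther back than shut.
Start: joints at [-1.425, 0.313, 0.046, 1.304, 0, 1.431], TCP at [0.162, -0.552, 0.195] pointing down, gripper open.
Joint ranges: [-2.76, 2.76], [-0.86, 1.69], [-1.03, 1.26], [-2.2, 2.34], [-1.47, 1.5], [-3.14, 3.14]. Speed limits (rad/s): [2.57, 2.57, 3.14, 3.14, 3.14, 3.14].

## Interface

Orientations are given as a unit quaternion [w, x, y, z].
In Python, from workcell import get_state, vision, workorder, silhouettes, tip_of gives the robot as it stands.
- The arm moves only by the shell command python3 -m inch 'ROWS' [FORCE]. ROWS is JSON, a list of rows, each a list of 7 numbers: the shift along the tool's x, y, z in cm, then the turn, a rotation vector about the tool's x, y, z in degrees, then the finger opening in cm, from 0 to 8.54. In form: [[dx, dy, dz, rx, ry, rz, hand], ...]. A call has 1 to 5 rows; each row shifts and turns the commanded pose from where the row before left it, along the tool's axes as they then stand; what a row does not reach is not made up. A row lasts 1/10 s, in which the tool goes at most 50 mm and 8.59 degrees, less where a joint would pass 70% of its speed; a pose out of reach is approached as far as the arm can. A call with a gripper value outside its range is refused whole. The fingers move at their own pace and stop on an object; FORCE is the grip in N (left out, the last holds). Time passes only in rows, so rows that do not move let the fingers close. It gives the time, the measured TCP pose, the force and the opening at its end, in the units of the state.
- get_state(): the state, without advancing time (a new reading comes with each control period).
- vision.read_camera(name): name is "scene" or "top" or "wrist"; returns a dict with "pixels" (384x512x3 uint8, red, green, blue), "depth" (384x512 float32, m along the optical axis (not along the pixel's ray), 0 where there is no reading), "mtx" (3x3 intrinsics, pixels), "T" (4x4, takes a point from camera to world coordinates); the wrist camera has in their place "tool_from_camera" (4x4, takes a point from camera to tool coordinates, whose origin is the TCP and whose axes are the flange's). Camera axes: x right, y up, looking along -z (the intrinsics and any distortion apply to the point x, -y, -z); pixel columns grow to the right and rows downward; lengths in m; the calibration is good to about 2 mm. A picture is of the moment at which its call begins: read the wrist's pose just before it.
- workorder.hand_in(): hands the job in, once; it reports no verdict.
Trained networks look in a picture, given as the dict that the camera call returned (one of the last four; its "shot" number tells which), for a name from the list of things; names that differ only in an ending like _2 or _b are one class to them, and where a whole thing is asked for, a point or a joint stands for the part that bears it (a point fixed in the world has none). Each returns a list of dicts, best first, with "confidence" (0 to 1); they miss things now and then, are a little off and sometimes report something else, mostly with a low value. They report only what shows in the picture. A call takes as long as a camera call.
- silhouettes(picture, label): "mask" (384x512 bool, what is visible of it) and "location" ([column, row] in pixels, amid what is visible of it).
- tip_of(picture, label): "location" ([column, row] in pixels: a listed point, or the origin of a listed thing).
The state is a dict: "clock": time; "joint_pos": joint angles; "qvel": joint speeds; "tau": joint torques, N m; "tcp_pos": TCP position; "orientation": TCP orientation; "wrist_force": force on the tool from outside, world axes, zero at the start; "ft_torque": the same for the moment, N m; "finger_gap": finger opening in m.
Only numpy, scipy, OpenCV 4.12 (cv2) and the standard library are available. Lean on these libraries where they do the work, as an engineer would, in place of code of your own. Each camera call takes 0.05 s, during which the arm holds its last target.

## Task

Shut the food slicer down safely: turn its dial clockwise to the red zero mark, so that the gauge plate closes off the blade, then ease it on past the mark through the red lock arc while pulling lightly outward, until you feel the lock tongue find its slot. Then pull the dial fully out so that it clicks and stays out, and let go. Never wrench the dial while the tongue is blocked, do not touch the blade, and leave the things round about where they are.

Things in the scene. Friction and masses are not known exactly. Their poses are not given: they have to be found in the camera images.
- slicer: White electric food slicer, 270 x 300 x 185 mm, held to the worktop by suction feet; origin on the worktop under its middle, x to its back, y to its left. Right: motor housing with the black dial on a console that slopes 20 degrees down toward its front; left: carriage. The dial axis meets the console at -30, -105, 168 mm.
- dial_grip (a point): Middle of the grip bar of the black dial, on the dial's axis. Bar: 50 mm long, 15 wide, 30 high, flat upright sides; its top is 15 mm above this point, the round skirt (59 mm across) under it 15 mm below. z points outward along the axis (20 degrees off vertical), x along the bar to its pointer end (white line), y across the bar. Moves with the dial.
- dial (a joint): Dial angle, rad: 0 with the pointer at the red zero mark; positive counterclockwise seen from outside (opens the gauge plate, 10 mm per rad); negative is clockwise past the mark. Stops at -0.75 and 1.6. Friction about 0.06 N m; stays where it is left. To be locked the dial must stand in the red arc, see catch.
- dial_pull (a joint): How far the dial is pulled out along its axis, m: 0 in, 0.012 fully out. A spring click holds it at either end; with the tongue in its slot 4 to 6 N carry it over the middle. Elsewhere it is blocked after 0.5 to 1 mm, but can be turned while pulled lightly (6 to 10 N). At the slot it rises; if it sticks after 2 to 6 mm, turn on a little. Fully out it cannot turn, and a red band shows.
- catch: Grey scale plate round the dial, 92 mm across; origin on the dial axis at the console face, z outward, x to the red zero mark. A slotted ring hidden below it blocks the lock tongue except at one slot, centred somewhere in the red arc (dial -0.15 to -0.60); the tongue passes within 0.05 rad of its centre; it must be felt for. Tongue and ring bear at most 16 N.
- blade: Round steel blade, 160 mm across, upright, left of the motor housing; not to be touched. Its body origin is the slicer's; the blade's centre lies at 66, -34, 104 mm from it, its axis along y.
- tumbler: Clear drinking glass, 80 mm across, 91 mm high; origin under its foot. Bystander.
- pepper_mill: Dark wooden pepper mill, 58 mm across, 150 mm high; origin under its foot. Bystander.
- salt_shaker: Salt shaker, 44 mm across, 90 mm high; origin under its foot. Bystander.
- lemon_left: Lemon, 71 x 53 x 51 mm, on the chopping board. Bystander.
- lemon_right: Lemon, 72 x 57 x 58 mm, on the chopping board. Bystander.

How it is judged:
By the outcome, as a careful person would: the job done as asked, in the order asked, and still so for the second after the job is handed in, with the robot touching nothing.
It also fails if it takes over 61 s, if anything falls off the work surface, if the arm or the gripper's body presses on something with over 40 N, if the wrist force passes 120 N, or if a joint passes its speed limit or range.

## Working session

There is one attempt and no reset: what is moved stays moved. The work goes in short steps, Python scripts to look and compute and a shell command to move; the robot and the scene stay as the last step left them, time stands still between calls to the robot, and variables do not carry over. Pictures are saved under pics/ and viewed, and the job is handed in when it is done.

```bash
mkdir -p pics; ls
cat > h.py <<'E'
import numpy as np, cv2
from workcell import get_state, vision, workorder, silhouettes, tip_of
def save(p,n): cv2.imwrite('pics/'+n,cv2.cvtColor(p['pixels'],cv2.COLOR_RGB2BGR))
E
python3 - <<'E'
from h import *
s=get_state(); print(s)
for n in ['scene','top','wrist']:
    p=vision.read_camera(n); save(p,n+'0.png'); print(n,[k for k in p], p['mtx'].tolist() if 1 else 0)
    T=p.get('T',p.get('tool_from_camera')); print(np.round(T,3).tolist())
    for l in ['dial_grip','catch','slicer']:
        for r in tip_of(p,l)[:2]: print(l,r)
E
```

```text
pics
{'clock': 0.0, 'joint_pos': array([-1.42459342e+00,  3.13996899e-01,  4.49831755e-02,  1.30362763e+00,
       -1.41793223e-05,  1.43120411e+00]), 'qvel': array([ 5.89187014e-07,  7.12425892e-05, -5.39138883e-04, -2.34676074e-03,
       -4.95274925e-04, -1.12572285e-04]), 'tau': array([-2.11498759e-04, -4.80632758e+01,  2.98529667e+01,  1.95452344e-02,
       -2.43329541e-04,  2.98051823e-06]), 'tcp_pos': array([ 0.16200828, -0.55109283,  0.19451266]), 'orientation': array([-9.22483156e-04,  9.89807083e-01,  1.42411682e-01, -1.01388301e-05]), 'wrist_force': array([-0.56643642,  0.37484094,  0.00454177]), 'ft_torque': array([-0.02387895, -0.01161668, -0.02443313]), 'finger_gap': 0.08559994393815049}
scene ['pixels', 'depth', 'mtx', 'T', 'shot'] [[403.94745058711925, 0.0, 256.50003315329144], [0.0, 403.94745058711925, 194.69265538389843], [0.0, 0.0, 1.0]]
[[-0.74, 0.53, -0.414, 0.065], [-0.673, -0.59, 0.447, 0.416], [-0.007, 0.609, 0.793, 1.098], [0.0, 0.0, 0.0, 1.0]]
dial_grip {'location': [240.3, 211.1], 'confidence': 0.73}
catch {'location': [235.1, 214.0], 'confidence': 0.73}
s
[... 185 characters left out ...]
48392], [0.0, 0.0, 1.0]]
[[0.025, 0.981, -0.191, 0.358], [-0.998, 0.035, 0.049, -0.087], [0.055, 0.19, 0.98, 1.2], [0.0, 0.0, 0.0, 1.0]]
dial_grip {'location': [216.2, 193.1], 'confidence': 0.77}
catch {'location': [215.0, 193.3], 'confidence': 0.91}
catch {'location': [353.9, 241.0], 'confidence': 0.4}
slicer {'location': [190.7, 193.8], 'confidence': 0.95}
slicer {'location': [355.9, 243.7], 'confidence': 0.53}
wrist ['pixels', 'depth', 'mtx', 'tool_from_camera', 'shot'] [[268.29908644540467, 0.0, 257.5983054039708], [0.0, 268.29908644540467, 188.46728593174572], [0.0, 0.0, 1.0]]
[[0.0, 0.959, 0.282, 0.071], [1.0, -0.001, 0.001, 0.001], [0.001, 0.282, -0.959, -0.179], [0.0, 0.0, 0.0, 1.0]]
```

View pics/scene0.png

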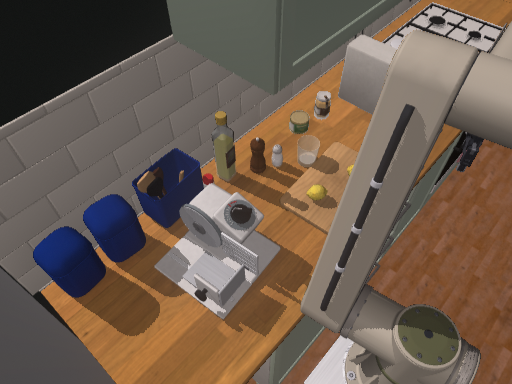

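View pics/top0.png

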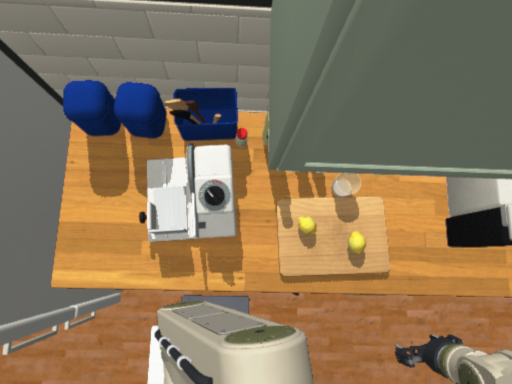

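View pics/wrist0.png

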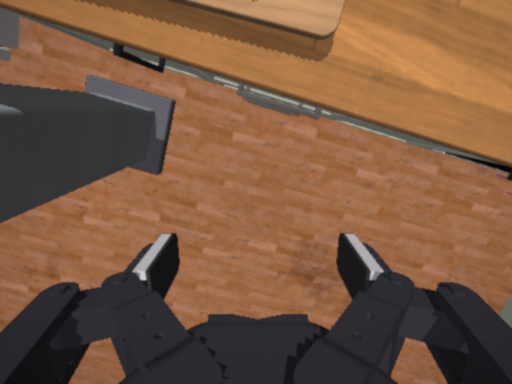

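The slicer stands at top pixels (148–237, 145–240) and its dial at about (215,193). A wall cabinet is to the right and the arm is far right. Next I triangulate the dial and look closer.

```bash
cat >> h.py <<'E'
def ray(p,uv,T=None):
    T=p['T'] if T is None else T; K=p['mtx']
    d=np.array([(uv[0]-K[0,2])/K[0,0],-(uv[1]-K[1,2])/K[1,1],-1.]); return T[:3,3],T[:3,:3]@d
def tri(rs):
    A=np.zeros((3,3));b=np.zeros(3)
    for o,d in rs:
        d=d/np.linalg.norm(d);P=np.eye(3)-np.outer(d,d);A+=P;b+=P@o
    x=np.linalg.solve(A,b); return x,[np.linalg.norm(np.cross(x-o,d/np.linalg.norm(d))) for o,d in rs]
def cloud(p,T=None):
    T=p['T'] if T is None else T;K=p['mtx'];z=p['depth'];v,u=np.mgrid[:384,:512]
    q=np.stack([(u-K[0,2])/K[0,0]*z,-(v-K[1,2])/K[1,1]*z,-z],-1); return q@T[:3,:3].T+T[:3,3]
def Ttool(s):
    from scipy.spatial.transform import Rotation as R
    q=s['orientation'];T=np.eye(4);T[:3,:3]=R.from_quat([q[1],q[2],q[3],q[0]]).as_matrix();T[:3,3]=s['tcp_pos'];return T
def proj(p,X,T=None):
    T=p['T'] if T is None else T;K=p['mtx'];c=np.linalg.inv(T)@np.append(X,1);return K[0,0]*c[0]/-c[2]+K[0,2],K[1,1]*-c[1]/-c[2]+K[1,2]
E
python3 - <<'E'
from h import *
a=vision.read_camera('scene');b=vision.read_camera('top')
for l in ['dial_grip','catch','slicer','tumbler','pepper_mill','salt_shaker']:
    ra=tip_of(a,l);rb=tip_of(b,l)
    if ra and rb:
        print(l,ra[0],rb[0],tri([ray(a,ra[0]['location']),ray(b,rb[0]['location'])]))
C=cloud(b); np.save('topcloud.npy',C)
for uv in [(215,160),(228,215),(205,225),(230,180),(200,180),(215,193)]: print(uv,np.round(C[uv[1],uv[0]],3))
# console plane fit from top: 
m=silhouettes(b,'slicer')[0]['mask'];P=C[m];P=P[P[:,2]>.05]
print('slicer bbox',P.min(0),P.max(0))
hh=C[m]; 
# yaw by minAreaRect of all slicer points
r=cv2.minAreaRect(C[m][:,:2].astype(np.float32)*1000);print(r)
for p,n,(u,v) in [(a,'sc',(235,213)),(b,'tp',(200,193))]:
    cr=p['pixels'][v-65:v+65,u-70:u+70][:,:,::-1];cv2.imwrite(f'pics/{n}1.png',cv2.resize(cr,None,fx=4,fy=4,interpolation=cv2.INTER_CUBIC))
E
```

```text
dial_grip {'location': [240.2, 214.9], 'confidence': 0.52} {'location': [215.4, 193.9], 'confidence': 0.81} (array([ 0.54352497, -0.0308256 ,  0.1552331 ]), [np.float64(0.0005679407470779965), np.float64(0.0005679407470781444)])
catch {'location': [239.2, 216.3], 'confidence': 0.72} {'location': [214.2, 192.8], 'confidence': 0.92} (array([ 0.54651715, -0.02759318,  0.14941843]), [np.float64(0.0019334662892852366), np.float64(0.001933466289285216)])
slicer {'location': [243.5, 213.5], 'confidence': 0.72} {'location': [185.7, 196.5], 'confidence': 0.98} (array([0.49452798, 0.02776049, 0.28196528]), [np.float64(0.019624615031686048), np.float64(0.019624615031686003)])
tumbler {'location': [304.7, 161.4], 'confidence': 0.86} {'location': [338.7, 185.2], 'confidence': 0.76} (array([ 0.61863686, -0.44520818, -0.01452877]), [np.float64(0.0010799524689887117), np.float64(0.0010799524689886675)])
(215, 160) [ 0.645 -0.025  0.157]
(228, 215) [ 0.499 -0.067  0.029]
(205, 225) [0.464 0.005 0.032]
(230, 180) [ 0.58  -0.072  0.185]
(200, 180) [0.578 0.013 0.182]
(215, 193) [ 0.541 -0.031  0.185]
slicer bbox [ 0.35761026 -0.08668119  0.05043822] [0.70481175 0.19764848 1.20009426]
((556.713134765625, 59.822998046875), (311.997802734375, 383.5089111328125), 87.21688842773438)
```

```bash
python3 -c "
import cv2,numpy as np
a=cv2.imread('pics/sc1.png');b=cv2.imread('pics/tp1.png');cv2.imwrite('pics/c1.png',cv2.resize(np.vstack([a,b]),None,fx=.57,fy=.57))"
```

```text
(no output)
```

View pics/tp1.png

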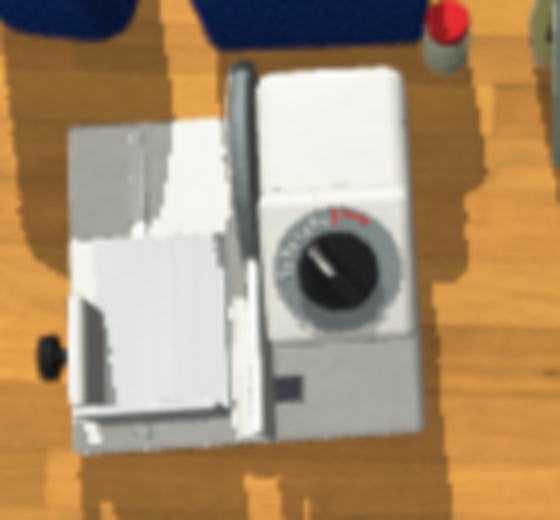

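View pics/sc1.png

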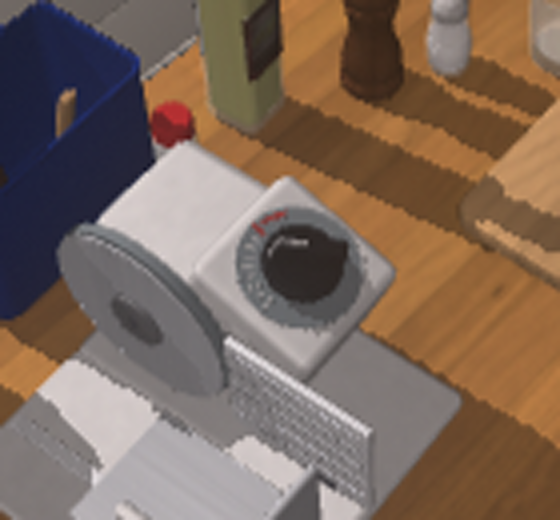

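Top view: the dial's pointer (white line at about (320,262) in the crop) stands about 35–40° CCW of the red zero mark (335,215). I plan a wrist view along the dial axis.

```bash
cat >> h.py <<'E'
from scipy.spatial.transform import Rotation as R, Slerp
def toolR(psi,theta,tilt=np.radians(20),flip=True):
    # console frame: z outward, x toward zero mark; dial angle theta; tool x along -(bar x) if flip
    Rc=R.from_euler('z',psi)*R.from_euler('y',-tilt)
    Rd=Rc*R.from_euler('z',theta)
    M=Rd.as_matrix(); x=-M[:,0] if flip else M[:,0]; z=-M[:,2]; y=np.cross(z,x)
    return np.stack([x,y,z],1)
def axis(psi,tilt=np.radians(20)): return toolR(psi,0,tilt)[:,2]*-1
def plan(T0,p1,R1,n,hand):
    r0=R.from_matrix(T0[:3,:3]);r1=R.from_matrix(R1); d=(r0.inv()*r1).as_rotvec()
    cp,cr=T0[:3,3].copy(),r0
    for i in range(n):
        tp=T0[:3,3]+(p1-T0[:3,3])*(i+1)/n; tr=r0*R.from_rotvec(d*(i+1)/n)
        s=np.round(cr.inv().apply(tp-cp)*100,2); w=np.round(np.degrees((cr.inv()*tr).as_rotvec()),2)
        cp=cp+cr.apply(s/100); cr=cr*R.from_rotvec(np.radians(w))
        print('['+','.join(f'{v:g}' for v in [*s,*w,hand])+'],',end='\n' if i%5==4 else '')
    print('end err',np.round(cp-p1,4))
E
python3 - <<'E'
from h import *
C=np.load('topcloud.npy')
print('cabinet',[np.round(C[v,u],2) for u,v in [(280,160),(300,150),(400,160),(290,100)]])
s=get_state();T=Ttool(s)
psi=.08; g=np.array([.54,-.03,.185]); tgt=g+.15*axis(psi); print(tgt)
plan(T,tgt,toolR(psi,0.3),20,8.5)
E
```

```text
cabinet [array([ 0.53, -0.16,  0.59]), array([ 0.53, -0.19,  0.65]), array([ 0.54, -0.37,  0.6 ]), array([ 0.54, -0.15,  0.8 ])]
[ 0.48886106 -0.03409987  0.32595389]
[2.3,-2.02,-0.65,1.47,0.38,8.6,8.5],[1.97,-2.36,-0.59,1.47,0.38,8.6,8.5],[1.6,-2.64,-0.5,1.47,0.38,8.6,8.5],[1.19,-2.87,-0.43,1.47,0.38,8.6,8.5],[0.75,-3.01,-0.34,1.47,0.38,8.61,8.5],
[0.28,-3.11,-0.26,1.47,0.38,8.6,8.5],[-0.17,-3.12,-0.18,1.47,0.38,8.6,8.5],[-0.64,-3.06,-0.11,1.47,0.38,8.6,8.5],[-1.09,-2.93,-0.03,1.47,0.38,8.6,8.5],[-1.52,-2.74,0.03,1.47,0.38,8.6,8.5],
[-1.91,-2.48,0.08,1.47,0.38,8.6,8.5],[-2.26,-2.16,0.14,1.47,0.38,8.61,8.5],[-2.56,-1.79,0.16,1.47,0.38,8.6,8.5],[-2.8,-1.39,0.19,1.47,0.38,8.6,8.5],[-2.97,-0.95,0.2,1.47,0.38,8.6,8.5],
[-3.09,-0.49,0.2,1.47,0.38,8.6,8.5],[-3.12,-0.01,0.19,1.47,0.38,8.6,8.5],[-3.09,0.45,0.16,1.47,0.38,8.6,8.5],[-2.99,0.92,0.12,1.47,0.38,8.6,8.5],[-2.82,1.36,0.07,1.46,0.38,8.61,8.5],
end err [-0.  0. -0.]
```

The shortest rotation would run joint 6 out of range, so I go round the other way in two stages.

Run:
```python
from h import *
s=get_state();T=Ttool(s)
y=1.98; M=np.stack([[np.cos(y),np.sin(y),0],[np.sin(y),-np.cos(y),0],[0,0,-1]],1)
plan(T,np.array([.34,-.28,.30]),M,12,8.5)
T[:3,:3]=M;T[:3,3]=[.34,-.28,.30]
psi=.08; g=np.array([.54,-.03,.185]); tgt=g+.15*axis(psi)
plan(T,tgt,toolR(psi,0.3),12,8.5)
```

```text
[2.06,-1.75,-0.87,0,0,-8.09,8.5],[2.29,-1.45,-0.87,0,0,-8.09,8.5],[2.47,-1.11,-0.87,0,0,-8.09,8.5],[2.6,-0.75,-0.88,0,0,-8.09,8.5],[2.68,-0.38,-0.87,0,0,-8.09,8.5],
[2.7,-0,-0.87,0,0,-8.09,8.5],[2.68,0.38,-0.87,0,0,-8.09,8.5],[2.6,0.76,-0.87,0,0,-8.08,8.5],[2.47,1.11,-0.87,-0,0,-8.09,8.5],[2.28,1.45,-0.88,-0,0,-8.09,8.5],
[2.06,1.76,-0.87,-0,0,-8.09,8.5],[1.79,2.03,-0.87,-0,0,-8.09,8.5],end err [ 0. -0.  0.]
[1.39,1.95,-0.22,-0.84,-1.64,-7.28,8.5],[1.12,2.12,-0.22,-0.83,-1.64,-7.28,8.5],[0.84,2.24,-0.22,-0.84,-1.65,-7.28,8.5],[0.53,2.34,-0.2,-0.83,-1.64,-7.28,8.5],[0.24,2.38,-0.18,-0.84,-1.64,-7.28,8.5],
[-0.08,2.4,-0.15,-0.83,-1.64,-7.28,8.5],[-0.38,2.38,-0.11,-0.84,-1.64,-7.27,8.5],[-0.68,2.3,-0.06,-0.84,-1.64,-7.28,8.5],[-0.97,2.2,-0,-0.83,-1.65,-7.28,8.5],[-1.24,2.06,0.06,-0.84,-1.64,-7.28,8.5],
[-1.49,1.89,0.13,-0.83,-1.64,-7.28,8.5],[-1.71,1.68,0.2,-0.84,-1.64,-7.28,8.5],end err [0. 0. 0.]
```

```bash
python3 -m inch '[[2.1,-1.7,-0.9,0,0,-8.1,8.5],[2.3,-1.5,-0.9,0,0,-8.1,8.5],[2.5,-1.1,-0.9,0,0,-8.1,8.5],[2.6,-0.8,-0.9,0,0,-8.1,8.5],[2.7,-0.4,-0.9,0,0,-8.1,8.5]]'
python3 -m inch '[[2.7,0,-0.9,0,0,-8.1,8.5],[2.7,0.4,-0.9,0,0,-8.1,8.5],[2.6,0.8,-0.9,0,0,-8.1,8.5],[2.5,1.1,-0.9,0,0,-8.1,8.5],[2.3,1.5,-0.9,0,0,-8.1,8.5]]'
python3 -m inch '[[2.1,1.8,-0.9,0,0,-8.1,8.5],[1.8,2.0,-0.9,0,0,-8.1,8.5]]'
python3 -c "
from h import *
s=get_state();print(s['joint_pos'],s['qvel'])
T=Ttool(s)
psi=.08; g=np.array([.54,-.03,.185]); tgt=g+.15*axis(psi)
plan(T,tgt,toolR(psi,0.3),12,8.5)"
```

```text
clock: 1.85
tcp_pos: [0.2371, -0.4367, 0.2408]
orientation: [0.0, 0.878, 0.479, 0.0]
wrist_force: [0.6, 0.6, 0.1]
finger_gap: 0.085
clock: 2.35
tcp_pos: [0.3121, -0.3229, 0.2859]
orientation: [0.0, 0.658, 0.753, -0.0]
wrist_force: [-0.2, -0.5, -0.1]
finger_gap: 0.085
clock: 2.55
tcp_pos: [0.3418, -0.277, 0.304]
orientation: [0.0, 0.545, 0.838, -0.0]
wrist_force: [-0.3, 0.5, 0.2]
finger_gap: 0.085
[-8.64024555e-01  3.87821127e-02 -2.53357314e-02  1.50605233e+00
  7.28224295e-06  2.89510110e-01] [ 0.58496464 -0.06090337  0.15047188  0.21262998 -0.00109544 -0.81956948]
[1.35,1.94,-0.18,-0.83,-1.64,-7.24,8.5],[1.1,2.1,-0.19,-0.83,-1.64,-7.24,8.5],[0.81,2.22,-0.19,-0.83,-1.64,-7.24,8.5],[0.52,2.31,-0.17,-0.83,-1.64,-7.24,8.5],[0.23,2.36,-0.15,-0.83,-1.64,-7.25,8.5],
[-0.09,2.37,-0.12,-0.83,-1.64,-7.24,8.5],[-0.38,2.34,-0.07,-0.83,-1.64,-7.24,8.5],[-0.67,2.28,-0.03,-0.83,-1.64,-7.24,8.5],[-0.96,2.17,0.03,-0.82,-1.64,-7.24,8.5],[-1.22,2.03,0.09,-0.83,-1.64,-7.24,8.5],
[-1.46,1.87,0.16,-0.83,-1.64,-7.24,8.5],[-1.68,1.65,0.22,-0.83,-1.65,-7.24,8.5],end err [-0.     -0.0001  0.    ]
```

```bash
python3 -m inch '[[1.4,1.9,-0.2,-0.8,-1.6,-7.2,8.5],[1.1,2.1,-0.2,-0.8,-1.6,-7.2,8.5],[0.8,2.2,-0.2,-0.8,-1.6,-7.2,8.5],[0.5,2.3,-0.2,-0.8,-1.6,-7.2,8.5],[0.2,2.4,-0.2,-0.8,-1.6,-7.2,8.5]]'
python3 -m inch '[[-0.1,2.4,-0.1,-0.8,-1.6,-7.2,8.5],[-0.4,2.3,-0.1,-0.8,-1.6,-7.2,8.5],[-0.7,2.3,0,-0.8,-1.6,-7.2,8.5],[-1,2.2,0,-0.8,-1.6,-7.2,8.5],[-1.2,2,0.1,-0.8,-1.6,-7.2,8.5]]'
python3 -m inch '[[-1.5,1.9,0.2,-0.8,-1.6,-7.2,8.5],[-1.7,1.6,0.2,-0.8,-1.6,-7.2,8.5],[0,0,0,0,0,0,8.5],[0,0,0,0,0,0,8.5]]'
python3 - <<'E'
from h import *
s=get_state();T=Ttool(s);print(s['joint_pos'],np.abs(s['qvel']).max())
p=vision.read_camera('wrist');save(p,'w1.png')
W=T@p['tool_from_camera'];np.savez('w1.npz',W=W,**{k:p[k] for k in('pixels','depth','mtx')})
for l in ['dial_grip','catch']: print(l,tip_of(p,l))
E
```

```text
clock: 3.05
tcp_pos: [0.4034, -0.1762, 0.3141]
orientation: [0.077, 0.258, 0.963, -0.009]
wrist_force: [0.0, -0.3, -0.3]
finger_gap: 0.085
clock: 3.55
tcp_pos: [0.4667, -0.0758, 0.3233]
orientation: [0.145, -0.056, 0.988, -0.017]
wrist_force: [-0.2, 0.2, -0.2]
finger_gap: 0.0848
clock: 3.95
tcp_pos: [0.4918, -0.0368, 0.3264]
orientation: [0.168, -0.178, 0.969, -0.02]
wrist_force: [0.0, -0.3, -0.2]
finger_gap: 0.0851
[-0.32601657 -0.1574152  -0.21579523  1.19720171  0.12706084 -0.66889484] 0.015759975891310996
dial_grip [{'location': [265.3, 168.4], 'confidence': 0.55}]
catch []
```

View pics/w1.png

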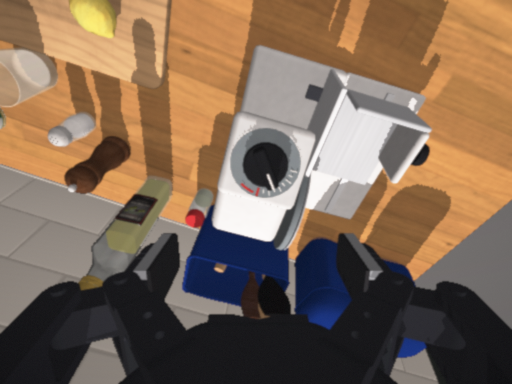

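The wrist picture shows the dial at about (266,162), its white pointer running to about (274,190), and the red arc at about (247,188). I now fit the console plane and the dial axis.

Run:
```python
from h import *
d=np.load('w1.npz');W=d['W'];p={k:d[k] for k in('pixels','depth','mtx')};C=cloud(p,W)
im=p['pixels'];cv2.imwrite('pics/w1z.png',cv2.resize(im[110:250,190:330][:,:,::-1],None,fx=4,fy=4,interpolation=cv2.INTER_CUBIC))
hsv=cv2.cvtColor(im,cv2.COLOR_RGB2HSV)
v,u=np.mgrid[:384,:512]
r=np.hypot(u-266,v-162)
# plate pixels (grey ring): plane fit incl white console around
m=(r>26)&(r<34)&(p['depth']>0);P=C[m]
for _ in range(5):
    c=P.mean(0);n=np.linalg.svd(P-c)[2][2];n*=np.sign(n[2]);e=(P-c)@n;P=P[np.abs(e)<.003]
print('ring plane',c,n,'tilt',np.degrees(np.arccos(n[2])),'az',np.degrees(np.arctan2(-n[1],-n[0])),len(P),e.std())
# dial black cloud, top height
blk=(im.max(2)<70)&(r<24)
for q in (50,80,90,95,99): print(q,np.percentile((C[blk]-c)@n,q))
print(im[162,225:310].tolist()[::4])
```

```text
ring plane [ 0.53568684 -0.02642101  0.1697575 ] [-0.3417897  -0.03368348  0.93917263] tilt 20.086929083253853 az 5.62834231455178 1453 0.0007462925771769698
50 0.010300097837224693
80 0.03907797019224378
90 0.03992823447344826
95 0.04034004269473805
99 0.04099972167730585
[[186, 179, 176], [220, 213, 210], [138, 143, 145], [138, 143, 145], [132, 137, 139], [34, 33, 35], [33, 32, 35], [33, 33, 36], [31, 31, 33], [33, 32, 33], [35, 34, 37], [26, 25, 27], [26, 25, 28], [26, 25, 28], [33, 32, 34], [35, 34, 38], [121, 125, 127], [136, 140, 143], [137, 140, 145], [219, 214, 211], [229, 223, 221], [137, 134, 133]]
```

View pics/w1z.png

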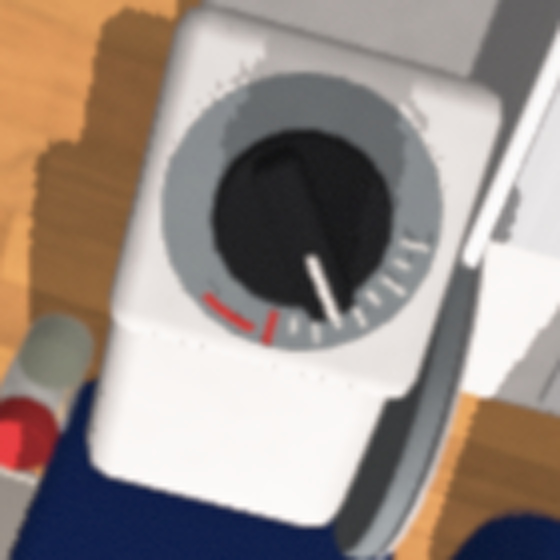

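```bash
python3 - <<'E'
from h import *
d=np.load('w1.npz');W=d['W'];p={k:d[k] for k in('pixels','depth','mtx')};C=cloud(p,W)
c0=np.array([.53568684,-.02642101,.1697575]);n=np.array([-.3417897,-.03368348,.93917263])
psi=np.arctan2(-n[1],-n[0]);M=toolR(psi,0,np.arccos(n[2]));X=-M[:,0];Z=n;Y=np.cross(Z,X)
def rect(off,half=.06,N=600):
    g=(np.arange(N)/N-.5)*2*half
    mu=np.zeros((N,N,2),np.float32)
    a,b=np.meshgrid(g,-g) # col->-Y? use col = -Y, row up = X
    P=c0+off*Z+(-a)[...,None]*Y+b[...,None]*X
    q=(P-W[:3,3])@W[:3,:3];K=p['mtx']
    mu[...,0]=K[0,0]*q[...,0]/-q[...,2]+K[0,2];mu[...,1]=K[1,1]*-q[...,1]/-q[...,2]+K[1,2]
    return cv2.remap(p['pixels'],mu[...,0],mu[...,1],cv2.INTER_CUBIC)
# plate outer edge: grey->white
from scipy.optimize import least_squares
def circ(img,test,rmin,rmax,cen):
    pts=[]
    for t in np.radians(np.arange(0,360,3)):
        rr=np.arange(rmin,rmax,1.)
        vals=cv2.remap(img,(cen[0]+rr*np.cos(t)).astype(np.float32)[None],(cen[1]+rr*np.sin(t)).astype(np.float32)[None],cv2.INTER_LINEAR)[0].astype(float).mean(1)
        k=np.where(test(vals))[0]
        if len(k): pts.append([cen[0]+rr[k[0]]*np.cos(t),cen[1]+rr[k[0]]*np.sin(t)])
    pts=np.array(pts)
    s=least_squares(lambda x:np.hypot(pts[:,0]-x[0],pts[:,1]-x[1])-x[2],[*cen,200],loss='soft_l1',f_scale=2).x
    return s,len(pts)
img=rect(0);cv2.imwrite('pics/r1.png',img[:,:,::-1])
s,k=circ(img,lambda v:v>178,190,280,(300,300));mm=lambda s:((300-s[1])*.2,(300-s[0])*.2,s[2]*.2)
print('plate X,Y,r mm',mm(s),k); cx,cy,_=mm(s);print('axis on plate',c0+X*cx/1e3+Y*cy/1e3)
img2=rect(.0103);s2,k=circ(img2,lambda v:v>75,110,200,(300,300));print('skirt',mm(s2),k)
img3=rect(.040);cv2.imwrite('pics/r3.png',img3[:,:,::-1])
# bar top from cloud
h=(C-c0)@Z;m=(h>.034)&(h<.045)&(np.linalg.norm(C-c0,axis=2)<.06)
P=C[m]-c0;xy=np.stack([P@X,P@Y],1)*1000;print('bar',cv2.minAreaRect(xy.astype(np.float32)),xy.mean(0),len(xy))
print('psi',psi,np.degrees(np.arccos(n[2])))
E
python3 -c "
import cv2,numpy as np
cv2.imwrite('pics/r13.png',cv2.resize(np.hstack([cv2.imread('pics/r1.png'),cv2.imread('pics/r3.png')]),(800,400)))"
```

```text
plate X,Y,r mm (np.float64(2.183627653690189), np.float64(-0.6387879924054801), np.float64(45.539461223594024)) 106
axis on plate [ 0.53779041 -0.02685559  0.17050746]
skirt (np.float64(1.6936916112181166), np.float64(-0.6499401145594789), np.float64(28.482351184636258)) 120
bar ((2.74383544921875, -0.4815235137939453), (49.727294921875, 15.076923370361328), 37.05474090576172) [ 1.91498341 -0.88997945] 547
psi 0.09823310821657673 20.086928570528467
```

View pics/r13.png

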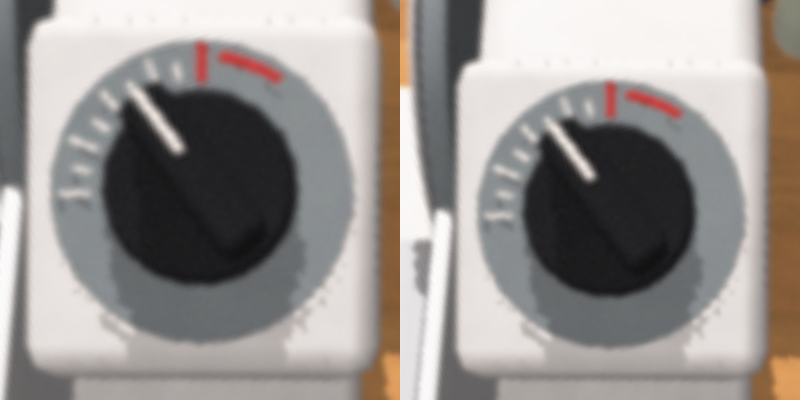

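Dial angle ≈ +0.647 rad. The bar measures 49.7 × 15.1 mm, plate radius 45.5 mm, tilt 20.1° and bar top 40 mm above the plate, all matching the text. I check it against the fixed cameras and plan the pre-grasp pose.

```bash
cat >> h.py <<'E'
PSI=.098;TILT=np.radians(20.05)
AX=axis(PSI,TILT); PL=np.array([.5378,-.0269,.1705]); G=PL+.0253*AX
E
python3 - <<'E'
from h import *
print(G,AX)
for n in('scene','top'):
    p=vision.read_camera(n);print(n,proj(p,G),proj(p,PL),[r['location'] for r in tip_of(p,'dial_grip')])
plan(Ttool(get_state()),G+.035*AX,toolR(PSI,.647,TILT),5,5.0)
E
```

```text
[ 0.52916777 -0.02774868  0.19426666] [-0.34119505 -0.03354457  0.93939379]
scene (np.float64(242.45614881234093), np.float64(210.30819190240084)) (np.float64(240.3011642432287), np.float64(213.72654006964763)) [[242.6, 211.9], [304.5, 159.4]]
top (np.float64(213.52435970202853), np.float64(196.61715070901124)) (np.float64(213.78763326836335), np.float64(195.04778289465813)) [[216.5, 193.9]]
[0.13,0.18,2.04,-0.06,-0.17,-4.35,5],[0.12,0.19,2.04,-0.06,-0.16,-4.35,5],[0.11,0.2,2.05,-0.06,-0.17,-4.36,5],[0.1,0.2,2.04,-0.06,-0.16,-4.35,5],[0.1,0.21,2.04,-0.06,-0.17,-4.35,5],
end err [-0. -0. -0.]
```

The plate centre seen in the top crop, ≈(214.5,195), agrees with my projection of it, (213.8,195.0). Moving to pre-grasp.

```bash
python3 -m inch '[[0.1,0.2,2,-0.1,-0.2,-4.4,5],[0.1,0.2,2,-0.1,-0.2,-4.4,5],[0.1,0.2,2,0,-0.1,-4.3,5],[0.1,0.2,2,0,-0.1,-4.3,5],[0.1,0.2,2,0,-0.2,-4.4,5]]'
python3 -m inch '[[0,0,0,0,0,0,5],[0,0,0,0,0,0,5]]'
python3 - <<'E'
from h import *
s=get_state();T=Ttool(s)
p=vision.read_camera('wrist');save(p,'w2.png');W=T@p['tool_from_camera'];C=cloud(p,W)
np.savez('w2.npz',W=W,**{k:p[k] for k in('pixels','depth','mtx')})
print(s['finger_gap'],proj(p,G,W),[r for r in tip_of(p,'dial_grip')])
M=toolR(PSI,0,TILT);X=-M[:,0];Y=np.cross(AX,X)
D=C-PL;h=D@AX;m=(np.hypot(D@X,D@Y)<.035)&(h>.034)&(h<.046)&(p['depth']>0)
xy=np.stack([D[m]@X,D[m]@Y],1)*1e3;print(cv2.minAreaRect(xy.astype(np.float32)),len(xy),np.median(h[m]))
m=(np.hypot(D@X,D@Y)<.028)&(h>.004)&(h<.02);print('skirt h',np.median(h[m]),m.sum())
plan(T,G-.011*AX,toolR(PSI,.647,TILT),5,5.0)
E
```

```text
clock: 4.8
tcp_pos: [0.5172, -0.0282, 0.2286]
orientation: [0.168, -0.36, 0.916, -0.048]
wrist_force: [0.1, -0.4, 0.5]
finger_gap: 0.0502
clock: 5.0
tcp_pos: [0.5168, -0.0281, 0.2294]
orientation: [0.167, -0.358, 0.917, -0.048]
wrist_force: [-0.2, -0.2, 1.3]
finger_gap: 0.0498
0.04980327589139905 (np.float64(257.59145155951), np.float64(197.15217470182455)) [{'location': [257.0, 197.0], 'confidence': 0.89}]
((0.7802867889404297, 0.0180206298828125), (49.946571350097656, 14.5741605758667), 37.4981575012207) 1083 0.0396827103751149
skirt h 0.009849285556648331 1916
[0.02,-0.01,0.96,-0.01,-0.01,-0,5],[0.01,-0,0.97,-0.01,-0,-0.01,5],[0.02,-0.01,0.96,-0.02,-0.01,-0,5],[0.02,-0.01,0.97,-0.01,-0.01,-0,5],[0.02,-0,0.96,-0.01,-0,-0.01,5],
end err [-0.0001  0.      0.    ]
```

View pics/w2.png

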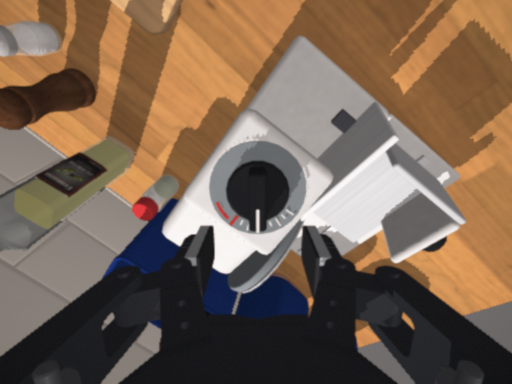

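The bar lies upright at (258,195), midway between the fingers, and the network's point (257,197) matches my projection. I descend and close gently.

```bash
python3 -m inch '[[0,0,0.96,0,0,-0.2,5],[0,0,0.96,0,0,-0.2,5],[0,0,0.96,0,0,0,5],[0.05,0,0.96,0,0,0,5],[0.05,0,0.96,0,0,0,5]]'
python3 -m inch '[[0,0,0,0,0,0,5],[0,0,0,0,0,0,5]]'
python3 - <<'E'
from h import *
s=get_state();T=Ttool(s);print(s['wrist_force'],s['ft_torque'])
M=toolR(PSI,0,TILT);X=-M[:,0];Y=np.cross(AX,X);d=T[:3,3]-PL;print('X,Y,h mm',d@X*1e3,d@Y*1e3,d@AX*1e3)
E
python3 -m inch '[[0,0,0,0,0,0,3],[0,0,0,0,0,0,2],[0,0,0,0,0,0,1.2],[0,0,0,0,0,0,1],[0,0,0,0,0,0,1]]' 25
python3 -c "
from h import *
s=get_state();print(s)"
```

```text
clock: 5.6
tcp_pos: [0.5328, -0.027, 0.1828]
orientation: [0.167, -0.362, 0.916, -0.048]
wrist_force: [-0.5, 0.2, -0.8]
finger_gap: 0.0499
clock: 5.8
tcp_pos: [0.5326, -0.027, 0.1835]
orientation: [0.167, -0.362, 0.916, -0.048]
wrist_force: [0.8, 0.2, 0.6]
finger_gap: 0.0501
[0.79216607 0.21247551 0.61164192] [-0.0568953   0.30152859 -0.00467669]
X,Y,h mm -0.3991216368071972 0.39744700084253926 13.979185469376398
clock: 6.3
tcp_pos: [0.5329, -0.0271, 0.1842]
orientation: [0.168, -0.362, 0.916, -0.049]
wrist_force: [-0.1, 0.3, 0.1]
finger_gap: 0.01
{'clock': 6.3, 'joint_pos': array([-0.28250314, -0.05701897, -0.48181582,  0.81757663,  0.12673044,
       -1.01514958]), 'qvel': array([ 1.84641811e-04,  1.37789450e-03,  3.67967040e-06, -3.63302022e-04,
        2.05029780e-03,  1.34611495e-03]), 'tau': array([-8.18226681e-05, -2.87088847e+01,  3.20650184e+01, -3.15732010e+00,
        4.04501176e-01, -4.14313490e-05]), 'tcp_pos': array([ 0.53285508, -0.02713432,  0.18416538]), 'orientation': array([ 0.16774214, -0.36232224,  0.9155344 , -0.04880497]), 'wrist_force': array([-0.12815644,  0.29198014,  0.12333627]), 'ft_torque': array([-0.05564612,  0.33896893,  0.00513583]), 'finger_gap': 0.010004253837625583}
```

The gap reads exactly the commanded 10 mm, so the 15 mm bar is not between the pads. Looking.

Run:
```python
from h import *
for n in('wrist','scene','top'):
    p=vision.read_camera(n); save(p,n+'3.png')
    if n=='scene': cv2.imwrite('pics/s3z.png',cv2.resize(p['pixels'][150:290,150:310][:,:,::-1],None,fx=4.5,fy=4,interpolation=cv2.INTER_CUBIC))
print(get_state()['finger_gap'])
```

```text
0.009713540933841996
```

View pics/wrist3.png

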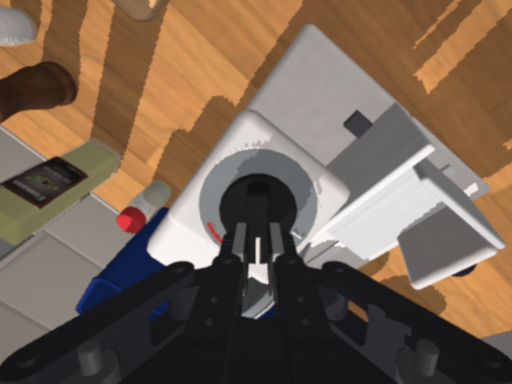

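View pics/s3z.png

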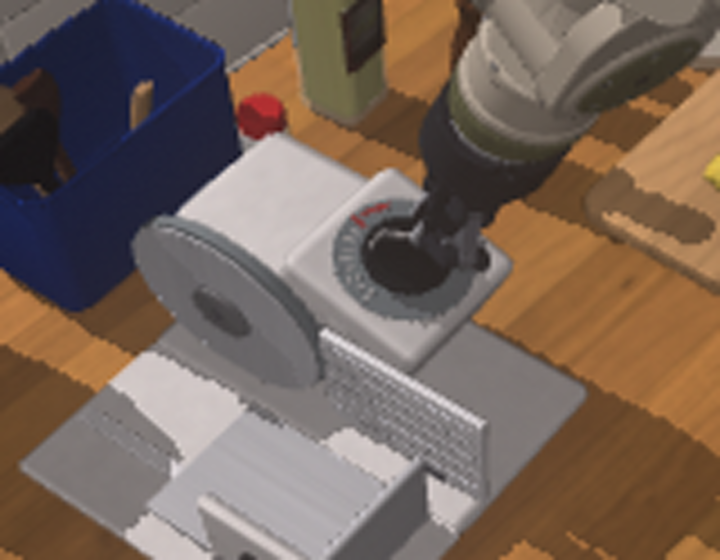

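The fingers do straddle the bar at about (258,250). I command them further shut to see whether they stop on it.

```bash
python3 -m inch '[[0,0,0,0,0,0,0.5],[0,0,0,0,0,0,0.5],[0,0,0,0,0,0,0.5]]' 25; python3 -m inch '[[0,0,0,0,0,0,0],[0,0,0,0,0,0,0],[0,0,0,0,0,0,0]]' 25
python3 -c "
from h import *
s=get_state();print(s['ft_torque'],s['wrist_force'])
p=vision.read_camera('wrist');cv2.imwrite('pics/w4.png',cv2.resize(p['pixels'][160:310,170:350][:,:,::-1],None,fx=4,fy=4,interpolation=cv2.INTER_CUBIC))"
```

```text
clock: 6.75
tcp_pos: [0.5328, -0.0271, 0.1839]
orientation: [0.168, -0.362, 0.916, -0.049]
wrist_force: [-0.1, 0.2, 0.4]
finger_gap: 0.005
clock: 7.05
tcp_pos: [0.5328, -0.0271, 0.184]
orientation: [0.168, -0.362, 0.916, -0.049]
wrist_force: [0.3, -0.6, -0.2]
finger_gap: 0.0
[ 0.00687813  0.30133863 -0.02616524] [ 0.30215635 -0.57830308 -0.15343361]
```

View pics/w4.png

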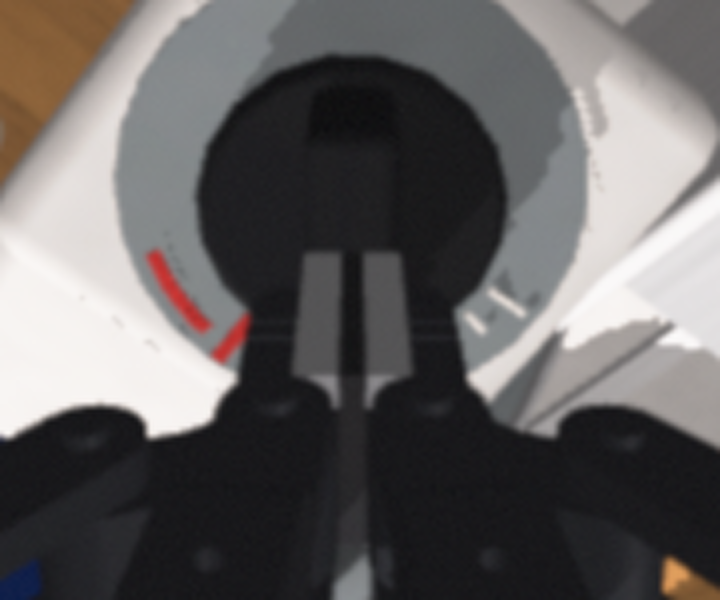

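Run:
```python
from h import *
s=get_state();T=Ttool(s)
p=vision.read_camera('wrist');W=T@p['tool_from_camera'];C=cloud(p,W);Ct=cloud(p,p['tool_from_camera'])
M=toolR(PSI,0,TILT);X=-M[:,0];Y=np.cross(AX,X)
for u,v in [(258,175),(258,182),(258,190),(258,200),(258,210),(258,220),(258,228),(258,240),(250,226),(250,235),(250,245),(267,226),(267,240),(240,240),(275,240),(225,200),(290,200),(200,185)]:
    d=C[v,u]-PL;print((u,v),p['depth'][v,u].round(3),'tool mm',(Ct[v,u]*1e3).round(1),'dial X,Y,h',np.round([d@X*1e3,d@Y*1e3,d@AX*1e3],1))
```

```text
(258, 175) 0.191 tool mm [27.6 -0.1  6.6] dial X,Y,h [-21.9 -16.6   7.8]
(258, 182) 0.185 tool mm [24.4 -0.1 -1. ] dial X,Y,h [-19.4 -14.7  15.3]
(258, 190) 0.167 tool mm [ 24.4  -0.1 -19.8] dial X,Y,h [-19.3 -14.7  34.2]
(258, 200) 0.162 tool mm [ 19.8  -0.2 -25.7] dial X,Y,h [-15.7 -11.9  40.1]
(258, 210) 0.165 tool mm [ 13.1  -0.1 -25. ] dial X,Y,h [-10.4  -7.8  39.4]
(258, 220) 0.166 tool mm [  6.9  -0.1 -26.1] dial X,Y,h [-5.5 -4.  40.4]
(258, 228) 0.143 tool mm [ 11.7  -0.2 -48. ] dial X,Y,h [-9.2 -6.9 62.4]
(258, 240) 0.131 tool mm [ 11.2  -0.2 -60.8] dial X,Y,h [-8.8 -6.6 75.2]
(250, 226) 0.146 tool mm [ 11.3  -4.6 -44.8] dial X,Y,h [ -6.3 -10.2  59.2]
(250, 235) 0.135 tool mm [ 11.7  -4.3 -56.4] dial X,Y,h [ -6.8 -10.1  70.8]
(250, 245) 0.125 tool mm [ 12.   -4.  -67.4] dial X,Y,h [ -7.2 -10.1  81.8]
(267, 226) 0.146 tool mm [ 11.4   4.7 -44.9] dial X,Y,h [-12.   -2.9  59.3]
(267, 240) 0.13 tool mm [ 11.8   4.1 -62.1] dial X,Y,h [-12.   -3.6  76.5]
(240, 240) 0.14 tool mm [  7.   -9.6 -52.7] dial X,Y,h [  0.2 -11.5  67. ]
(275, 240) 0.138 tool mm [  7.7   8.6 -54.1] dial X,Y,h [-11.5   2.4  68.5]
(225, 200) 0.194 tool mm [  9.6 -23.9   4.2] dial X,Y,h [  6.9 -24.5  10.2]
(290, 200) 0.194 tool mm [ 9.7 23.   4. ] dial X,Y,h [-21.8  12.6  10.4]
(200, 185) 0.204 tool mm [ 17.4 -44.   16.6] dial X,Y,h [ 13.  -45.2  -2.1]
```

Run:
```python
from h import *
for n in('scene','top'):
    p=vision.read_camera(n);C=cloud(p)
    M=toolR(PSI,0,TILT);X=-M[:,0];Y=np.cross(AX,X)
    D=C-PL;h=D@AX
    u,v=map(int,proj(p,PL));print(n,u,v)
    for dv in range(-14,18,3): print([ (int(h[v+dv,u+du]*1e3)) for du in range(-18,20,3)])
```

```text
scene 240 213
[-41, -43, -5, -1, -2, 0, -4, -2, 135, 141, 179, 183, 186]
[-35, -6, -3, -1, 0, -1, -2, 79, 121, 143, 163, 168, 172]
[-10, -1, -3, -4, 3, 6, 8, 76, 95, 105, 157, 157, 162]
[-2, -3, -6, 6, 37, 37, 38, 62, 118, 108, 147, 150, -176]
[1, -2, -1, 7, 30, 36, 33, 38, 118, 139, 146, 147, -5]
[-1, 1, -2, 8, 10, 13, 16, 1017, 19, 141, 142, 142, 141]
[0, -2, -4, 0, 8, 7, 6, 6, 6, 5, -4, 3, -1]
[-1, -4, 0, -2, 8, 7, 10, 12, 8, -1, -2, -2, -3]
[-7, -3, 0, -3, -2, -1, 3, 0, 1017, -5, -3, -5, -8]
[-18, -4, -3, 0, -4, -3, 0, -1, -2, -1, -3, -9, -158]
[-35, -22, -10, -3, -2, 0, -2, -1, -2, -6, -7, -161, -161]
top 213 195
[-4, -3, -1, 0, -2, 1, 3, 4, 2, -1, 0, -2, -4]
[-7, 2, -4, 0, 0, 3, 3, 0, -1, 1, -1, 0, -4]
[-5, -3, 0, 1, 0, 10, 13, 11, 5, -1, 0, 144, -7]
[-7, -5, -2, 0, 8, 36, 12, 9, 7, 127, 138, 147, 143]
[-6, 0, 0, 12, 38, 38, 35, 9, 116, 125, 153, 148, 143]
[-11, 0, 1, 192, 212, 219, 216, 210, 193, 172, 158, 136, -3]
[-68, 0, 330, 222, 254, 257, 257, 227, 226, 203, 168, -1, -1]
[360, 367, 363, 355, 354, 349, 339, 326, 266, 224, 205, 0, -2]
[383, 376, 377, 375, 375, 371, 365, 360, 350, 342, 326, 0, -4]
[407, 400, 395, 389, 386, 387, 384, 377, 374, 368, 360, 352, -5]
[420, 421, 416, 412, 405, 398, 390, 388, 384, 382, 377, 372, 360]
```

Important: depth shows the closed fingertips ending near tool z ≈ −45 mm, about 59 mm above the plate. They are well above the bar top (40 mm), so the fingers end short of the reported TCP. I measure the tip edge carefully.

Run:
```python
from h import *
s=get_state();T=Ttool(s);print(s['finger_gap'])
p=vision.read_camera('wrist');Ct=cloud(p,p['tool_from_camera'])*1e3
for u in (247,250,266,269):
    print(u,[(v,*(Ct[v,u]).round(0)) for v in range(216,232,2)])
# fingers in scene cam: lowest points among gripper
for n in('scene',):
    q=vision.read_camera(n);C=cloud(q);Tt=np.linalg.inv(T);L=(C@Tt[:3,:3].T+Tt[:3,3])*1e3
    m=(np.abs(L[...,0])<14)&(np.abs(L[...,1])<40)&(L[...,2]>-120)&(L[...,2]<20)&(q['depth']>0)
    v,u=np.nonzero(m)
    o=np.argsort(-L[m][:,2])
    for i in o[::max(1,len(o)//25)]: print((u[i],v[i]),L[v[i],u[i]].round(0))
d=np.load('w2.npz');C2=cloud({k:d[k] for k in('depth','mtx')},p['tool_from_camera'])*1e3
v,u=np.nonzero((np.abs(C2[...,1])<45)&(np.abs(C2[...,0])<25)&(C2[...,2]>-70)&(C2[...,2]<10)&(d['depth']>0))
o=np.argsort(-C2[v,u][:,2]);print('w2 (gap50)');
for i in o[:400:25]: print((u[i],v[i]),C2[v[i],u[i]].round(0))
```

```text
0.00015365537688357553
247 [(216, np.float64(9.0), np.float64(-7.0), np.float64(-25.0)), (218, np.float64(8.0), np.float64(-7.0), np.float64(-25.0)), (220, np.float64(6.0), np.float64(-7.0), np.float64(-24.0)), (222, np.float64(4.0), np.float64(-7.0), np.float64(-24.0)), (224, np.float64(12.0), np.float64(-6.0), np.float64(-43.0)), (226, np.float64(12.0), np.float64(-6.0), np.float64(-45.0)), (228, np.float64(12.0), np.float64(-6.0), np.float64(-48.0)), (230, np.float64(12.0), np.float64(-6.0), np.float64(-51.0))]
250 [(216, np.float64(9.0), np.float64(-5.0), np.float64(-25.0)), (218, np.float64(8.0), np.float64(-5.0), np.float64(-25.0)), (220, np.float64(7.0), np.float64(-5.0), np.float64(-26.0)), (222, np.float64(5.0), np.float64(-5.0), np.float64(-26.0)), (224, np.float64(11.0), np.float64(-5.0), np.float64(-42.0)), (226, np.float64(12.0), np.float64(-5.0), np.float64(-46.0)), (228, np.float64(12.0), np.float64(-4.0), np.float64(-48.0)), (230, np.float64(11.0), np.float64(-4.0), np.float64(-50.0))]
266 [(216, np.float64(9.0), np.float64(5.0), np.float64(-26.0)), (218, np.float64(8
[... 2200 characters left out ...]
int64(246)) [ -3.  24. -41.]
(np.int64(214), np.int64(253)) [ -6. -25. -43.]
(np.int64(312), np.int64(225)) [ 11.  30. -43.]
(np.int64(302), np.int64(250)) [ -4.  25. -44.]
(np.int64(302), np.int64(252)) [ -5.  25. -45.]
(np.int64(303), np.int64(235)) [  6.  25. -45.]
(np.int64(302), np.int64(259)) [ -8.  25. -46.]
(np.int64(303), np.int64(248)) [ -1.  25. -46.]
(np.int64(303), np.int64(240)) [  4.  24. -47.]
(np.int64(311), np.int64(228)) [ 11.  28. -48.]
(np.int64(212), np.int64(257)) [ -6. -26. -48.]
(np.int64(325), np.int64(235)) [  8.  36. -48.]
(np.int64(211), np.int64(240)) [  5. -25. -49.]
(np.int64(211), np.int64(238)) [  6. -25. -49.]
(np.int64(303), np.int64(251)) [ -1.  24. -50.]
```

Both cameras agree that the fingertips really end about 43 mm behind the reported TCP. I will steer by the measured tips (h ≈ 57 mm now): open, lower in parts, and watch force and depth.

```bash
python3 -m inch '[[0,0,0,0,0,0,3],[0,0,0,0,0,0,5],[0,0,0,0,0,0,5],[0,0,0,0,0,0,5],[0,0,0,0,0,0,5]]'
python3 -m inch '[[0,0,0.5,0,0,0,5],[0,0,0.5,0,0,0,5],[0,0,0.5,0,0,0,5],[0,0,0.5,0,0,0,5],[0,0,0.5,0,0,0,5]]'
cat >> h.py <<'E'
def tips(name):
    s=get_state();T=Ttool(s);print('F',s['wrist_force'].round(1),'M',s['ft_torque'].round(2),'gap',s['finger_gap'].round(4))
    p=vision.read_camera('wrist');save(p,name);Ct=cloud(p,p['tool_from_camera'])*1e3
    D=cloud(p,T@p['tool_from_camera'])-PL;H=D@AX*1e3
    m=(np.abs(Ct[...,0]-11)<3)&(np.abs(np.abs(Ct[...,1])-s['finger_gap']*500-3)<6)&(Ct[...,2]>-90)&(Ct[...,2]<-28)&(p['depth']>0)
    if m.sum(): print('tip tool z',np.sort(Ct[...,2][m])[-8:].round(0),'h',np.sort(H[m])[:8].round(0),m.sum())
    return p,T
E
python3 -c "
from h import *
tips('w5.png')"
```

```text
clock: 7.85
tcp_pos: [0.5328, -0.0271, 0.184]
orientation: [0.168, -0.362, 0.916, -0.049]
wrist_force: [-0.2, -0.1, -0.1]
finger_gap: 0.0501
clock: 8.35
tcp_pos: [0.5414, -0.0263, 0.1598]
orientation: [0.167, -0.362, 0.916, -0.049]
wrist_force: [-0.5, 0.3, -0.7]
finger_gap: 0.0503Traceback (most recent call last):
  File "<string>", line 3, in <module>
    tips('w5.png')
    ~~~~^^^^^^^^^^
  File "h.py", line 40, in tips
    s=get_state();T=Ttool(s);print('F',s['wrist_force'].round(1),'M',s['ft_torque'].round(2),'gap',s['finger_gap'].round(4))
                                                                                                   ^^^^^^^^^^^^^^^^^^^^^
AttributeError: 'float' object has no attribute 'round'
```

```bash
sed -i "s/s\['finger_gap'\].round(4)/round(s['finger_gap'],4)/" h.py; python3 -c "
from h import *
p,T=tips('w5.png')
Ct=cloud(p,p['tool_from_camera'])*1e3
for u in (205,208,212,300,306,310,315): print(u,[tuple(Ct[v,u].astype(int)) for v in range(216,240,3)])
M=toolR(PSI,0,TILT);X=-M[:,0];Y=np.cross(AX,X)
d=T[:3,3]-PL;print('tool axis at X,Y,h',(d@X*1e3,d@Y*1e3,d@AX*1e3))
"
```

```text
F [-0.5  0.3 -0.7] M [-0.11  0.31  0.01] gap 0.0503
tip tool z [-43. -43. -43. -42. -41. -41. -41. -41.] h [29. 30. 30. 30. 30. 31. 32. 32.] 1773
205 [(np.int64(3), np.int64(-35), np.int64(-12)), (np.int64(1), np.int64(-35), np.int64(-11)), (np.int64(-1), np.int64(-36), np.int64(-10)), (np.int64(10), np.int64(-29), np.int64(-42)), (np.int64(10), np.int64(-28), np.int64(-46)), (np.int64(11), np.int64(-27), np.int64(-50)), (np.int64(11), np.int64(-27), np.int64(-54)), (np.int64(11), np.int64(-26), np.int64(-59))]
208 [(np.int64(2), np.int64(-34), np.int64(-9)), (np.int64(1), np.int64(-34), np.int64(-10)), (np.int64(0), np.int64(-33), np.int64(-12)), (np.int64(11), np.int64(-27), np.int64(-43)), (np.int64(11), np.int64(-26), np.int64(-47)), (np.int64(11), np.int64(-26), np.int64(-50)), (np.int64(11), np.int64(-25), np.int64(-54)), (np.int64(10), np.int64(-25), np.int64(-56))]
212 [(np.int64(3), np.int64(-31), np.int64(-10)), (np.int64(1), np.int64(-31), np.int64(-10)), (np.int64(0), np.int64(-31), np.int64(-11)), (np.int64(11), np.int64(-25), np.int64(-44)), (np.int64(9), np.int64(-25),
[... 1017 characters left out ...]
nt64(11), np.int64(28), np.int64(-43)), (np.int64(11), np.int64(27), np.int64(-48)), (np.int64(11), np.int64(26), np.int64(-51)), (np.int64(11), np.int64(26), np.int64(-55)), (np.int64(11), np.int64(25), np.int64(-59))]
315 [(np.int64(3), np.int64(38), np.int64(-11)), (np.int64(1), np.int64(38), np.int64(-11)), (np.int64(-1), np.int64(38), np.int64(-10)), (np.int64(-2), np.int64(38), np.int64(-11)), (np.int64(11), np.int64(30), np.int64(-47)), (np.int64(11), np.int64(29), np.int64(-52)), (np.int64(11), np.int64(28), np.int64(-54)), (np.int64(11), np.int64(28), np.int64(-58))]
tool axis at X,Y,h (np.float64(-0.2276357308600149), np.float64(0.2870823513758902), np.float64(-11.254579365603574))
```

View pics/w5.png

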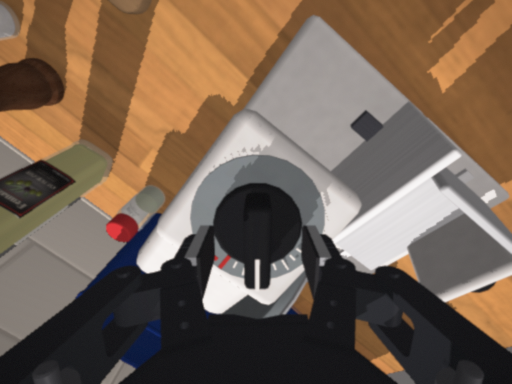

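Tips stand at h ≈ 31 mm, either side of the bar top (40), with no force. I lower 15 mm more and close.

```bash
python3 -m inch '[[0,0,0.4,0,0,0,5],[0,0,0.4,0,0,0,5],[0,0,0.4,0,0,0,5],[0,0,0.3,0,0,0,5],[0,0,0,0,0,0,5]]'
python3 -m inch '[[0,0,0,0,0,0,3],[0,0,0,0,0,0,2],[0,0,0,0,0,0,1],[0,0,0,0,0,0,1],[0,0,0,0,0,0,1]]' 25
python3 -c "
from h import *
p,T=tips('w6.png')
M=toolR(PSI,0,TILT);X=-M[:,0];Y=np.cross(AX,X)
d=T[:3,3]-PL;print('tool axis at X,Y,h',(d@X*1e3,d@Y*1e3,d@AX*1e3));print(get_state()['joint_pos'])
"
```

```text
clock: 8.9
tcp_pos: [0.5463, -0.0257, 0.1458]
orientation: [0.167, -0.362, 0.916, -0.048]
wrist_force: [-0.5, 0.4, -0.1]
finger_gap: 0.0497
clock: 9.4
tcp_pos: [0.5465, -0.0258, 0.1467]
orientation: [0.168, -0.362, 0.916, -0.049]
wrist_force: [-1.8, 0.3, 3.6]
finger_gap: 0.0142
F [-1.8  0.3  3.6] M [0.   0.46 0.01] gap 0.0142
tip tool z [-34. -34. -34. -34. -34. -34. -34. -34.] h [8. 8. 8. 9. 9. 9. 9. 9.] 1842
tool axis at X,Y,h (np.float64(0.12280862248778511), np.float64(0.26010805741790627), np.float64(-25.336823136773365))
[-0.27057361 -0.00477658 -0.52800249  0.71768995  0.12292402 -1.00378014]
```

View pics/w6.png

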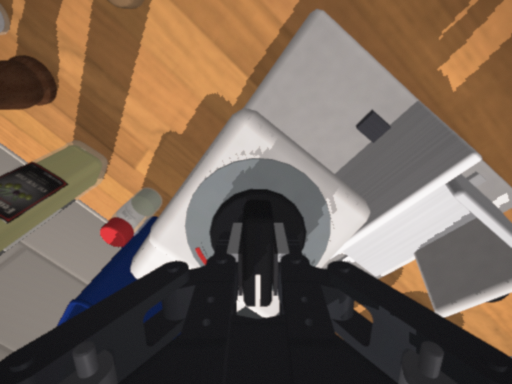

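Gripped at 14.2 mm, but about 4 N axial force suggests the tips lean on the skirt. I regrip 2 mm higher with 40 N.

```bash
python3 -m inch '[[0,0,0,0,0,0,2.4],[0,0,-0.2,0,0,0,2.4],[0,0,0,0,0,0,1],[0,0,0,0,0,0,1],[0,0,0,0,0,0,1]]' 40
cat >> h.py <<'E'
def rep():
    s=get_state();T=Ttool(s);M=toolR(PSI,0,TILT);X=-M[:,0];Y=np.cross(AX,X);d=(T[:3,3]-PL)*1e3
    bx=-T[:3,0];th=np.arctan2(bx@Y,bx@X)
    F=s['wrist_force'];Mo=s['ft_torque']
    print('t',round(s['clock'],2),'XYh',np.round([d@X,d@Y,d@AX],1),'theta',round(th,3),'Fax',round(F@AX,2),'F xy',np.round([F@X,F@Y],1),'Max',round(Mo@AX,3),'gap',round(s['finger_gap']*1e3,1),'tilt',np.round(np.degrees(np.arccos(-T[:3,2]@AX)),2))
E
python3 -c "
from h import *
rep();rep()"
```

```text
clock: 9.95
tcp_pos: [0.5458, -0.0259, 0.1485]
orientation: [0.168, -0.362, 0.916, -0.049]
wrist_force: [-2.9, 0.7, 3.0]
finger_gap: 0.0143
t 9.95 XYh [  0.1   0.2 -23.4] theta 0.656 Fax 3.8 F xy [-1.6  1. ] Max -0.093 gap 14.3 tilt 0.11
t 9.95 XYh [  0.1   0.2 -23.4] theta 0.656 Fax 3.8 F xy [-1.6  1. ] Max -0.093 gap 14.3 tilt 0.11
```

```bash
python3 -m inch '[[0,0,-0.03,0,0,3,1],[0,0,0,0,0,4,1],[0,0,0,0,0,4,1],[0,0,0,0,0,4,1],[0,0,0,0,0,4,1]]' 40
python3 -c "
from h import *
rep()"
python3 -m inch '[[0,0,0,0,0,4,1],[0,0,0,0,0,4,1],[0,0,0,0,0,4,1],[0,0,0,0,0,4,1],[0,0,0,0,0,2.5,1]]'
python3 -m inch '[[0,0,0,0,0,0,1],[0,0,0,0,0,0,1]]'
python3 -c "
from h import *
rep();tips('w7.png');print(get_state()['joint_pos'])"
```

```text
clock: 10.45
tcp_pos: [0.5456, -0.0256, 0.1485]
orientation: [0.173, -0.205, 0.963, -0.02]
wrist_force: [-2.3, 1.9, 2.4]
finger_gap: 0.014
t 10.45 XYh [ -0.1   0.5 -23.4] theta 0.322 Fax 2.93 F xy [-1.1  2.1] Max 0.072 gap 14.0 tilt 0.06
clock: 10.95
tcp_pos: [0.5455, -0.0252, 0.1485]
orientation: [0.174, -0.048, 0.983, 0.009]
wrist_force: [-1.8, 2.9, 3.1]
finger_gap: 0.0142
clock: 11.15
tcp_pos: [0.5455, -0.0252, 0.1485]
orientation: [0.174, -0.05, 0.983, 0.008]
wrist_force: [-2.0, 3.8, 1.9]
finger_gap: 0.0141
t 11.15 XYh [ -0.2   0.9 -23.4] theta 0.003 Fax 2.37 F xy [-0.9  3.9] Max -0.036 gap 14.1 tilt 0.05
F [-2.   3.8  1.9] M [0.63 0.4  0.21] gap 0.0141
tip tool z [-32. -32. -32. -32. -32. -32. -32. -31.] h [8. 8. 9. 9. 9. 9. 9. 9.] 1903
[-0.27086026 -0.00761472 -0.52599819  0.72350983  0.12413813 -0.35078737]
```

View pics/w7.png

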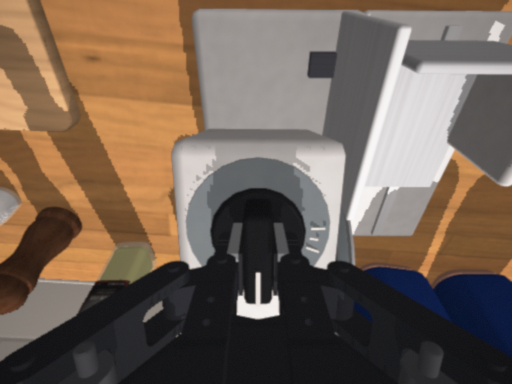

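The pointer is still aligned with the grip (col 258), and θ ≈ 0. Now a light pull outward in small steps, easing the sideways force.

```bash
python3 -m inch '[[0,0.05,-0.05,0,0,0,1],[0,0,-0.05,0,0,0,1],[0,0,0,0,0,0,1]]'; python3 -c "
from h import *
rep()"
python3 -m inch '[[0,0,-0.05,0,0,0,1],[0,0,0,0,0,0,1]]'; python3 -c "
from h import *
rep()"
```

```text
clock: 11.5
tcp_pos: [0.5453, -0.0253, 0.1489]
orientation: [0.174, -0.049, 0.983, 0.008]
wrist_force: [3.8, 3.3, -5.6]
finger_gap: 0.0142
t 11.5 XYh [ -0.2   0.9 -22.9] theta 0.002 Fax -6.7 F xy [1.9 2.9] Max -0.055 gap 14.2 tilt 0.05
clock: 11.7
tcp_pos: [0.5451, -0.0252, 0.1493]
orientation: [0.174, -0.049, 0.983, 0.008]
wrist_force: [3.7, 2.9, -6.5]
finger_gap: 0.0139
t 11.7 XYh [ -0.3   0.9 -22.4] theta 0.002 Fax -7.48 F xy [1.5 2.6] Max -0.091 gap 13.9 tilt 0.05
```

Pulling at 7.5 N, lifted about 1 mm and blocked. I turn on through the arc while watching the height and axial force.

```bash
python3 -m inch '[[0,0,0,0,0,1.5,1],[0,0,0,0,0,1.5,1],[0,0,0,0,0,1.5,1],[0,0,0,0,0,1.5,1],[0,0,0,0,0,1,1]]'; python3 -c "
from h import *
rep()"
python3 -m inch '[[0,0,0,0,0,1,1],[0,0,0,0,0,1,1]]'; python3 -c "
from h import *
rep()"
```

```text
clock: 12.2
tcp_pos: [0.5452, -0.0251, 0.1493]
orientation: [0.173, 0.011, 0.985, 0.019]
wrist_force: [3.2, 3.3, -6.9]
finger_gap: 0.014
t 12.2 XYh [ -0.2   1.  -22.4] theta -0.121 Fax -7.72 F xy [0.9 2.9] Max 0.082 gap 14.0 tilt 0.04
clock: 12.4
tcp_pos: [0.5451, -0.0251, 0.1494]
orientation: [0.173, 0.028, 0.984, 0.022]
wrist_force: [4.2, 4.5, -6.9]
finger_gap: 0.0145
t 12.4 XYh [ -0.2   1.1 -22.4] theta -0.156 Fax -8.06 F xy [1.9 4.1] Max 0.097 gap 14.5 tilt 0.04
```

```bash
for i in 1 ; do python3 -m inch '[[0,0,0,0,0,1,1],[0,0,0,0,0,1,1]]' >/dev/null; python3 -c "
from h import *
rep()"; done
python3 -m inch '[[0,0,0,0,0,1,1],[0,0,0,0,0,1,1]]' >/dev/null;  python3 -c "
from h import *
rep()"
python3 -m inch '[[0,0,0,0,0,1,1],[0,0,0,0,0,1,1]]' >/dev/null;  python3 -c "
from h import *
rep()"
```

```text
t 12.6 XYh [ -0.2   1.1 -22.4] theta -0.191 Fax -7.49 F xy [2.4 2.8] Max 0.15 gap 14.2 tilt 0.03
t 12.8 XYh [ -0.2   1.2 -22.4] theta -0.226 Fax -8.28 F xy [1.9 4.2] Max 0.129 gap 14.1 tilt 0.03
t 13.0 XYh [ -0.2   1.2 -22.4] theta -0.26 Fax -7.32 F xy [2.1 4.2] Max 0.135 gap 14.1 tilt 0.04
```

```bash
python3 -m inch '[[0,0.03,0,0,0,1,1],[0,0,0,0,0,1,1]]' >/dev/null; python3 -c "
from h import *
rep()"
python3 -m inch '[[0,0,0,0,0,1,1],[0,0,0,0,0,1,1]]' >/dev/null;  python3 -c "
from h import *
rep()"
python3 -m inch '[[0,0,0,0,0,1,1],[0,0,0,0,0,1,1]]' >/dev/null;  python3 -c "
from h import *
rep()"
```

```text
t 13.2 XYh [ -0.1   1.3 -22.4] theta -0.296 Fax -7.44 F xy [1.9 3.3] Max 0.055 gap 14.4 tilt 0.05
t 13.4 XYh [ -0.1   1.3 -22.4] theta -0.33 Fax -6.9 F xy [1.7 3. ] Max 0.112 gap 14.5 tilt 0.05
t 13.6 XYh [ -0.1   1.3 -22.4] theta -0.365 Fax -7.31 F xy [1.9 3.9] Max 0.054 gap 14.3 tilt 0.04
```

```bash
python3 -m inch '[[0,0,0,0,0,1,1],[0,0,0,0,0,1,1]]' >/dev/null; python3 -c "
from h import *
rep()"
python3 -m inch '[[0,0,0,0,0,1,1],[0,0,0,0,0,1,1]]' >/dev/null;  python3 -c "
from h import *
rep()"
python3 -m inch '[[0,0,0,0,0,0.5,1],[0,0,0,0,0,0,1]]' >/dev/null;  python3 -c "
from h import *
rep();tips('w8.png')"
```

```text
t 13.8 XYh [ -0.1   1.4 -22.4] theta -0.4 Fax -7.18 F xy [1.1 3.3] Max 0.065 gap 14.6 tilt 0.04
t 14.0 XYh [ -0.1   1.4 -22.3] theta -0.435 Fax -5.69 F xy [2.1 4.1] Max 0.11 gap 14.0 tilt 0.04
t 14.2 XYh [ -0.1   1.4 -22.3] theta -0.443 Fax -7.39 F xy [2.2 4.8] Max 0.063 gap 14.2 tilt 0.04
F [ 4.1  5.3 -6.2] M [ 0.54 -0.11  0.26] gap 0.0142
tip tool z [-32. -32. -32. -32. -32. -32. -32. -32.] h [ 9. 10. 10. 10. 10. 10. 10. 10.] 1911
```

View pics/w8.png

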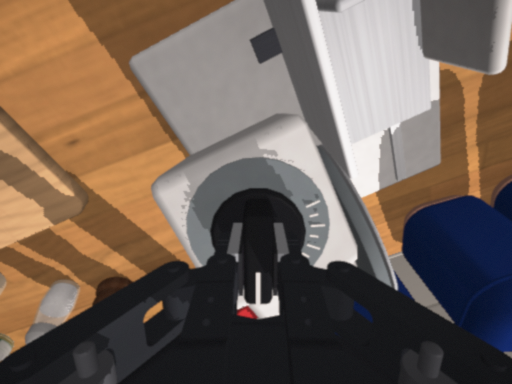

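The pointer stays aligned with the grip, so there is no slip. Continuing.

```bash
python3 -m inch '[[0,0.03,0,0,0,1,1],[0,0,0,0,0,1,1]]' >/dev/null; python3 -c "
from h import *
rep()"
python3 -m inch '[[0,0,0,0,0,1,1],[0,0,0,0,0,1,1]]' >/dev/null;  python3 -c "
from h import *
rep()"
python3 -m inch '[[0,0,0,0,0,1,1],[0,0,0,0,0,1,1]]' >/dev/null;  python3 -c "
from h import *
rep()"
```

```text
t 14.45 XYh [ -0.1   1.5 -22.2] theta -0.479 Fax -6.53 F xy [1.1 3.4] Max 0.099 gap 14.0 tilt 0.06
t 14.65 XYh [ -0.1   1.5 -22.1] theta -0.515 Fax -7.18 F xy [2.  4.1] Max 0.099 gap 14.5 tilt 0.06
t 14.85 XYh [ -0.    1.5 -22. ] theta -0.55 Fax -6.01 F xy [0.8 4.7] Max 0.041 gap 14.1 tilt 0.06
```

```bash
python3 -m inch '[[0,0,0,0,0,1,1],[0,0,0,0,0,1,1]]' >/dev/null; python3 -c "
from h import *
rep()"
cat >> h.py <<'E'
def bartop():
    s=get_state();T=Ttool(s);p=vision.read_camera('wrist');D=cloud(p,T@p['tool_from_camera'])-PL;H=D@AX*1e3
    Ct=cloud(p,p['tool_from_camera'])*1e3;z=p['depth']>0
    b=z&(np.abs(Ct[...,1])<4)&(Ct[...,0]>13)&(Ct[...,0]<23)&(Ct[...,2]>-80)
    b&=np.abs(H-42)<14
    sk=z&(np.hypot(Ct[...,0],Ct[...,1])<27)&(np.abs(Ct[...,1])>14)&(H<26)&(H>4)&(Ct[...,0]>0)
    pl=z&(np.hypot(Ct[...,0],Ct[...,1])>33)&(np.hypot(Ct[...,0],Ct[...,1])<42)&(Ct[...,0]>5)&(np.abs(H)<5)
    print('bar top h',round(np.median(H[b]),2),b.sum(),'skirt',round(np.median(H[sk]),2),sk.sum(),'plate',round(np.median(H[pl]),2),pl.sum())
    return p
E
python3 -c "
from h import *
bartop();p=bartop();save(p,'w9.png')"
```

```text
t 15.05 XYh [ -0.    1.5 -21.9] theta -0.584 Fax -6.28 F xy [1.9 3.5] Max 0.053 gap 14.1 tilt 0.06
bar top h 41.04 349 skirt 11.24 1116 plate -0.06 2483
bar top h 41.12 356 skirt 11.24 1119 plate -0.1 2485
```

View pics/w9.png

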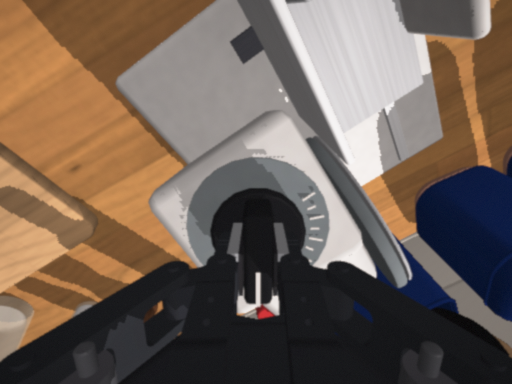

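The skirt reads 11.2 mm (10 before), so the dial is lifted about 1 mm and blocked; no slot yet. I go on to the end of the arc with slightly firmer pull.

```bash
python3 -m inch '[[0,0,-0.03,0,0,1,1],[0,0,0,0,0,1,1]]' >/dev/null; python3 -c "
from h import *
rep()"
python3 -m inch '[[0,0,0,0,0,1,1],[0,0,0,0,0,1,1]]' >/dev/null;  python3 -c "
from h import *
rep()"
```

```text
t 15.35 XYh [  0.1   1.5 -21.6] theta -0.619 Fax -5.61 F xy [2.2 4.9] Max 0.093 gap 14.4 tilt 0.07
t 15.55 XYh [  0.1   1.6 -21.6] theta -0.654 Fax -6.47 F xy [1.9 4.7] Max 0.195 gap 14.4 tilt 0.06
```

```bash
python3 -c "
from h import *
bartop();bartop();rep()"
python3 -m inch '[[0,0,0,0,0,0,1],[0,0,0,0,0,0,1]]' 80;  python3 -c "
from h import *
rep()"
```

```text
bar top h 41.41 347 skirt 11.49 1111 plate -0.11 2481
bar top h 41.45 356 skirt 11.49 1114 plate -0.08 2488
t 15.65 XYh [  0.1   1.6 -21.6] theta -0.654 Fax -5.33 F xy [1.8 4.5] Max 0.117 gap 14.6 tilt 0.07
clock: 15.85
tcp_pos: [0.5451, -0.0246, 0.15]
orientation: [0.162, 0.27, 0.947, 0.064]
wrist_force: [4.3, 4.0, -7.0]
finger_gap: 0.0135
t 15.85 XYh [  0.1   1.6 -21.8] theta -0.654 Fax -8.2 F xy [2.  3.6] Max 0.029 gap 13.5 tilt 0.06
```

No slot with about 7 N. A sideways load of about 4 N (my axis estimate is about 1 mm off) may be adding friction. I relieve that, grip firmer, and feel back through the arc with a pull nearer 9 N.

```bash
python3 -m inch '[[0,0.08,0,0,0,0,1],[0,0,0,0,0,0,1]]' >/dev/null;  python3 -c "
from h import *
rep();rep()"
python3 -m inch '[[0,0,-0.03,0,0,0,1],[0,0,0,0,0,0,1]]' >/dev/null;  python3 -c "
from h import *
rep();bartop()"
```

```text
t 16.05 XYh [  0.1   1.6 -21.8] theta -0.654 Fax -7.97 F xy [0.4 1.1] Max 0.08 gap 13.5 tilt 0.12
t 16.05 XYh [  0.1   1.6 -21.8] theta -0.654 Fax -7.97 F xy [0.4 1.1] Max 0.08 gap 13.5 tilt 0.12
t 16.25 XYh [  0.1   1.7 -21.7] theta -0.654 Fax -11.21 F xy [1.5 1. ] Max 0.088 gap 13.4 tilt 0.1
bar top h 41.12 346 skirt 11.26 1118 plate -0.08 2470
```

```bash
python3 -m inch '[[0,0,0.015,0,0,-1,1],[0,0,0,0,0,-1,1]]' >/dev/null;  python3 -c "
from h import *
rep()"
python3 -m inch '[[0,0,0,0,0,-1,1],[0,0,0,0,0,-1,1]]' >/dev/null;  python3 -c "
from h import *
rep()"
python3 -m inch '[[0,0,0,0,0,-1,1],[0,0,0,0,0,-1,1]]' >/dev/null;  python3 -c "
from h import *
rep()"
python3 -m inch '[[0,0,0,0,0,-1,1],[0,0,0,0,0,-1,1]]' >/dev/null;  python3 -c "
from h import *
rep()"
```

```text
t 16.5 XYh [  0.1   1.6 -21.6] theta -0.617 Fax -9.28 F xy [-0.7  0.4] Max -0.097 gap 13.2 tilt 0.11
t 16.7 XYh [  0.1   1.6 -21.3] theta -0.582 Fax -5.05 F xy [-2.5 -0.3] Max -0.001 gap 13.3 tilt 0.12
t 16.9 XYh [  0.1   1.6 -21.2] theta -0.547 Fax -3.6 F xy [-4.4 -1.3] Max -0.046 gap 13.5 tilt 0.13
t 17.1 XYh [  0.1   1.6 -21.3] theta -0.512 Fax -1.86 F xy [-6.3 -1.7] Max -0.072 gap 13.8 tilt 0.12
```

The axial force dropped sharply around −0.58. Checking the dial's height.

```bash
python3 -c "
from h import *
bartop();p=bartop();rep();save(p,'w10.png');s=get_state();print(s['wrist_force'],s['ft_torque'])
cv2.imwrite('pics/w10z.png',cv2.resize(p['pixels'][180:330,170:350][:,:,::-1],None,fx=4,fy=4,interpolation=cv2.INTER_CUBIC))"
```

```text
bar top h 41.56 349 skirt 11.74 1115 plate -0.07 2462
bar top h 41.64 352 skirt 11.65 1102 plate -0.12 2471
t 17.2 XYh [  0.1   1.6 -21.4] theta -0.513 Fax -2.34 F xy [-6.2 -2.9] Max 0.043 gap 13.5 tilt 0.12
[-4.69450047 -3.41150577 -4.32072016] [-0.98020084  1.28415335 -0.26414489]
```

View pics/w10z.png

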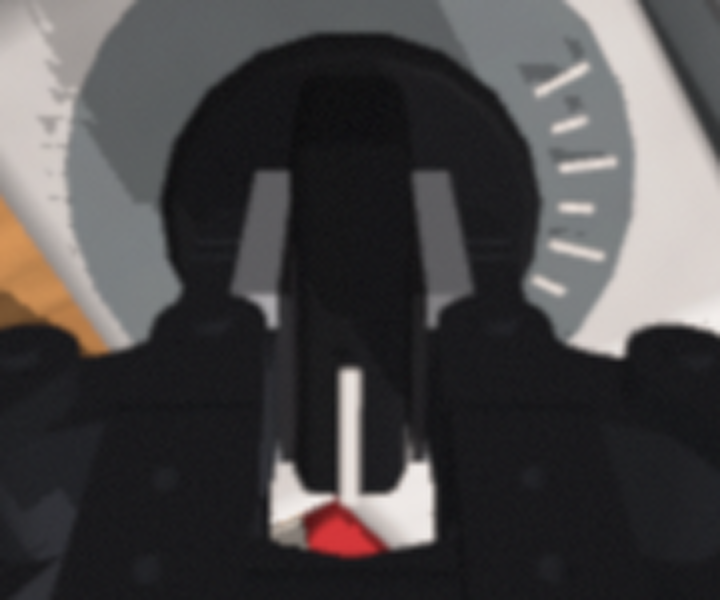

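```bash
python3 -m inch '[[0.08,-0.07,0,0,0,0,1],[0,0,0,0,0,0,1]]' 50 >/dev/null;  python3 -c "
from h import *
rep()"
python3 -m inch '[[0,0,-0.05,0,0,0,1],[0,0,0,0,0,0,1]]' >/dev/null;  python3 -c "
from h import *
rep();bartop()"
```

```text
t 17.4 XYh [  0.1   1.6 -21.3] theta -0.513 Fax -4.35 F xy [-2.8 -1.5] Max 0.018 gap 13.4 tilt 0.14
t 17.6 XYh [  0.1   1.6 -20.8] theta -0.513 Fax -4.34 F xy [-2.7 -2.6] Max -0.034 gap 14.1 tilt 0.13
bar top h 42.18 350 skirt 12.25 1092 plate -0.11 2462
```

The dial now rises with the tool (skirt +0.5 mm) at only 4.3 N, so the tongue is in the slot. I go on pulling gently.

```bash
python3 -m inch '[[0,0,-0.05,0,0,0,1],[0,0,-0.05,0,0,0,1],[0,0,0,0,0,0,1]]' >/dev/null;  python3 -c "
from h import *
rep()"
python3 -m inch '[[0,0,-0.05,0,0,0,1],[0,0,-0.05,0,0,0,1],[0,0,0,0,0,0,1]]' >/dev/null;  python3 -c "
from h import *
rep();bartop()"
```

```text
t 17.95 XYh [  0.1   1.6 -19.5] theta -0.513 Fax -2.69 F xy [-1.5 -1.8] Max 0.049 gap 13.5 tilt 0.14
t 18.25 XYh [  0.    1.6 -18.5] theta -0.513 Fax -1.97 F xy [-1.3 -1.7] Max 0.021 gap 13.4 tilt 0.13
bar top h 44.46 348 skirt 14.49 1055 plate -0.08 2405
```

```bash
python3 -m inch '[[0,0,-0.05,0,0,0,1],[0,0,-0.05,0,0,0,1],[0,0,0,0,0,0,1]]' >/dev/null;  python3 -c "
from h import *
rep()"
python3 -m inch '[[0,0,-0.05,0,0,0,1],[0,0,-0.05,0,0,0,1],[0,0,0,0,0,0,1]]' >/dev/null;  python3 -c "
from h import *
rep();bartop()"
```

```text
t 18.6 XYh [  0.1   1.6 -17.5] theta -0.513 Fax -1.64 F xy [-1.3 -0.9] Max -0.018 gap 13.3 tilt 0.13
t 18.9 XYh [  0.1   1.6 -16.5] theta -0.513 Fax 0.05 F xy [ 0.5 -2.3] Max 0.03 gap 13.1 tilt 0.14
bar top h 46.3 357 skirt 16.41 1047 plate -0.11 2350
```

Lift ≈ 6.5 mm with the spring force at zero: the middle. Continuing to fully out.

```bash
python3 -m inch '[[0,0,-0.1,0,0,0,1],[0,0,-0.1,0,0,0,1],[0,0,-0.1,0,0,0,1],[0,0,0,0,0,0,1]]' >/dev/null;  python3 -c "
from h import *
rep()"
python3 -m inch '[[0,0,-0.1,0,0,0,1],[0,0,-0.05,0,0,0,1],[0,0,0,0,0,0,1]]' >/dev/null;  python3 -c "
from h import *
rep();bartop()"
```

```text
t 19.35 XYh [  0.1   1.6 -13.3] theta -0.513 Fax 4.39 F xy [-1.8 -2.1] Max -0.007 gap 13.7 tilt 0.14
t 19.65 XYh [  0.    1.6 -12. ] theta -0.513 Fax 2.33 F xy [-0.4 -1.8] Max 0.044 gap 13.7 tilt 0.14
bar top h 51.01 358 skirt 20.96 1040 plate -0.11 2227
```

```bash
python3 -m inch '[[0,0,-0.05,0,0,0,1],[0,0,-0.05,0,0,0,1],[0,0,0,0,0,0,1]]' >/dev/null;  python3 -c "
from h import *
rep()"
python3 -m inch '[[0,0,-0.03,0,0,0,1],[0,0,0,0,0,0,1]]' >/dev/null;  python3 -c "
from h import *
rep();p=bartop();save(p,'w11.png')"
```

```text
t 20.0 XYh [ -0.    1.6 -11.2] theta -0.513 Fax 1.5 F xy [ 1.9 -2.6] Max -0.002 gap 13.2 tilt 0.13
t 20.2 XYh [ -0.    1.6 -11.1] theta -0.513 Fax -1.09 F xy [ 3.5 -2.5] Max -0.009 gap 13.3 tilt 0.12
bar top h 51.78 356 skirt 21.83 1047 plate -0.08 2211
```

View pics/w11.png

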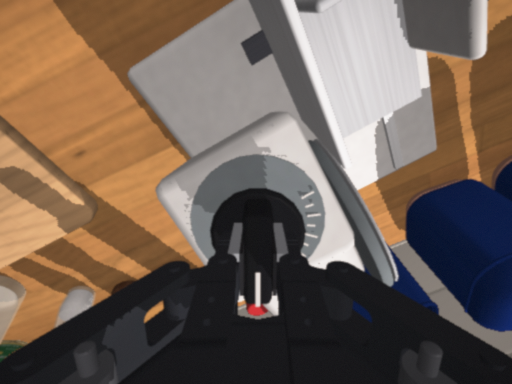

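Lift ≈ 12 mm and the stop is felt (h stops while the force turns to pull). One more light tug, then release straight out.

```bash
python3 -m inch '[[0,0,-0.05,0,0,0,1],[0,0,0,0,0,0,1]]' >/dev/null;  python3 -c "
from h import *
rep()"
python3 -m inch '[[0,0,0.05,0,0,0,1],[0,0,0,0,0,0,1.6],[0,0,0,0,0,0,2.2],[0,0,0,0,0,0,3],[0,0,0,0,0,0,4]]' 30;  python3 -c "
from h import *
rep();bartop()"
python3 -m inch '[[0,0,0,0,0,0,5],[0,0,-0.5,0,0,0,5],[0,0,-1,0,0,0,5],[0,0,-1.5,0,0,0,5],[0,0,-2,0,0,0,5]]'
python3 -m inch '[[0,0,-3,0,0,0,5],[0,0,-4,0,0,0,5],[0,0,-4,0,0,0,5],[0,0,0,0,0,0,5],[0,0,0,0,0,0,5]]'
python3 - <<'E'
from h import *
s=get_state();T=Ttool(s)
p=vision.read_camera('wrist');save(p,'w12.png');C=cloud(p,T@p['tool_from_camera'])
M=toolR(PSI,0,TILT);X=-M[:,0];Y=np.cross(AX,X);D=C-PL;h=D@AX*1e3;r=np.hypot(D@X,D@Y)*1e3
m=(r<30)&(h>44)&(h<60);xy=np.stack([D[m]@X,D[m]@Y],1)*1e3;print('bar',cv2.minAreaRect(xy.astype(np.float32)),np.median(h[m]),m.sum())
m=(r<27)&(h>6)&(h<32);print('skirt',np.median(h[m]));m=(r>33)&(r<42)&(abs(h)<6);print('plate',np.median(h[m]))
cv2.imwrite('pics/w12z.png',cv2.resize(p['pixels'][120:260,180:340][:,:,::-1],None,fx=4,fy=4,interpolation=cv2.INTER_CUBIC))
for n in('scene','top'):
    q=vision.read_camera(n);save(q,n+'9.png')
    if n=='scene':cv2.imwrite('pics/s9z.png',cv2.resize(q['pixels'][130:290,150:350][:,:,::-1],None,fx=4,fy=3.7,interpolation=cv2.INTER_CUBIC))
E
```

```text
t 20.45 XYh [ -0.    1.6 -11.1] theta -0.513 Fax -6.43 F xy [ 4.6 -3.6] Max 0.034 gap 13.5 tilt 0.11
clock: 20.95
tcp_pos: [0.5405, -0.0245, 0.1596]
orientation: [0.166, 0.203, 0.964, 0.052]
wrist_force: [-0.1, -0.0, -0.3]
finger_gap: 0.0399
t 20.95 XYh [ -1.    2.1 -11.2] theta -0.513 Fax -0.24 F xy [-0.2 -0. ] Max 0.017 gap 39.9 tilt 0.04
bar top h 50.98 569 skirt 21.71 940 plate -0.08 2206
clock: 21.5
tcp_pos: [0.5233, -0.0264, 0.2075]
orientation: [0.166, 0.203, 0.964, 0.052]
wrist_force: [-0.4, -0.1, -0.1]
finger_gap: 0.05
clock: 22.0
tcp_pos: [0.4867, -0.0303, 0.3122]
orientation: [0.168, 0.203, 0.963, 0.052]
wrist_force: [-0.1, -0.9, -0.9]
finger_gap: 0.0503
bar ((0.47083091735839844, 0.8091278076171875), (14.310697555541992, 49.45445251464844), 60.444759368896484) 51.63830291699061 624
skirt 21.873296859481464
plate -0.030707229634363332
```

View pics/w12z.png

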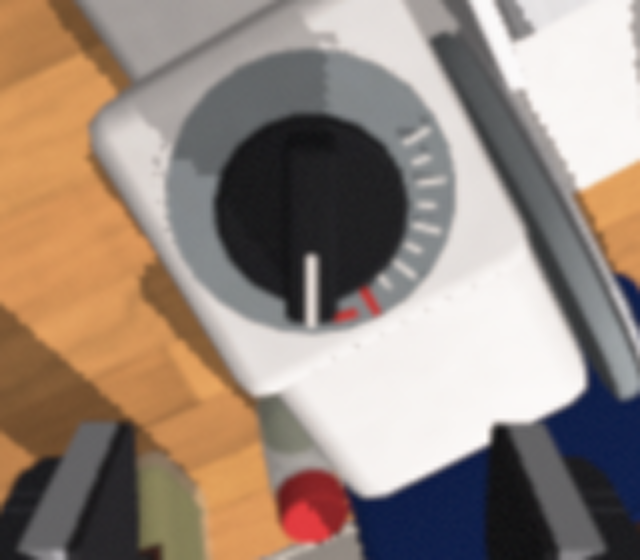

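View pics/s9z.png

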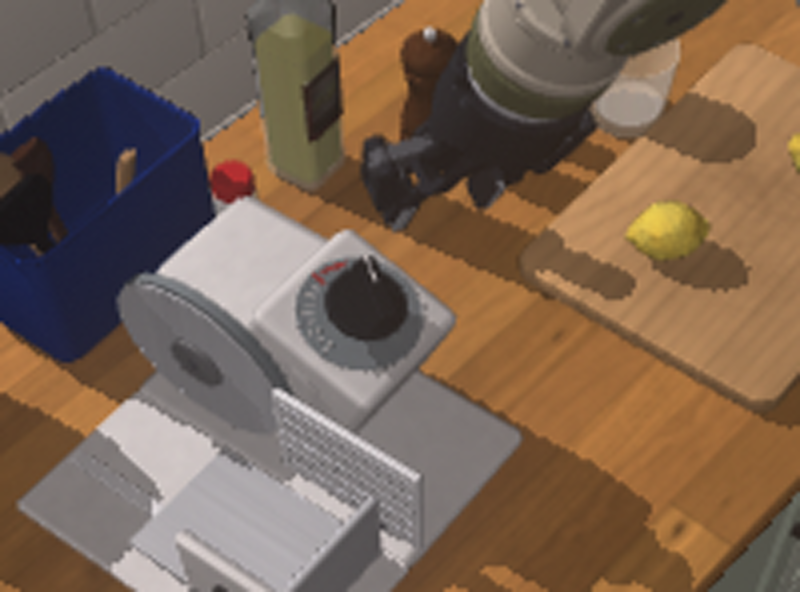

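View pics/top9.png

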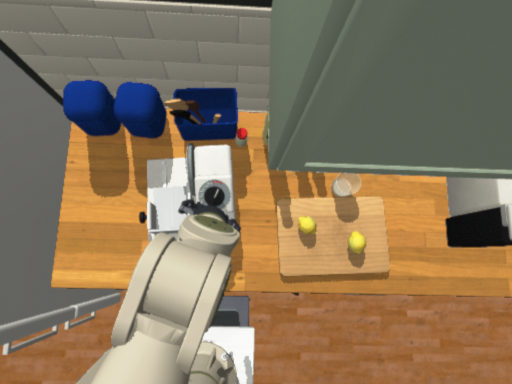

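Released, the dial stays out: bar top 51.6 mm (39.7 before) and skirt 21.9 mm (9.9 before), so 12 mm out, at −29.6° in the red arc. The surroundings are unchanged and the gripper is clear. Handing in.

```bash
python3 -c "
from h import *
rep();print(workorder.hand_in())"
```

```text
t 22.15 XYh [ -1.6   2.2 147.8] theta -0.514 Fax -0.14 F xy [-0.3 -0.1] Max -0.088 gap 50.3 tilt 0.07
the job is handed in; nothing more can be done
None
```

The slicer is shut down and locked. I turned the dial from about +0.65 rad to the zero mark, then eased it through the red arc under a light pull. The tongue found its slot near −0.51 rad. I pulled the dial fully out, let go, backed off and handed in at 22.2 s.

**Last checks**
- **Dial:** it stayed out after release. Depth shows the bar top and the skirt both 12 mm further out than at the start, at −0.515 rad, inside the red arc.
- **Robot:** the gripper is clear of the slicer and the wrist force is about zero.
- **Bystanders:** the tumbler, pepper mill and lemons stand where they were in the pictures. I did not check the salt shaker's position closely, but the arm never went near it.

**What failed or disagreed**
- **First grasp:** the fingers closed on nothing. Measured in the images, the fingertips end about 43 mm behind the reported TCP, so I regrasped lower using the measured tips.
- **First pass through the arc:** at about 7 N I went to about −0.65 rad without finding the slot. I relieved the side load and found it on the way back, pulling up to 11 N for a moment.
- **Red band:** it could not be seen from the camera angles, so "fully out" rests on the height measurement and the felt stop.

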